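# Clear, pack and index the stake tray

### The arm

A 6-joint arm with a two-finger parallel gripper is mounted at the origin on the work surface. World frame = base frame: x ahead of the robot, y to its left, z up, the work surface at z = 0. Lengths are in m, angles in rad, forces in N, time in s.
With the tool pointing down it reaches from about 0.375 to 0.925 m from the base axis. Payload 5.7 kg.
Tool frame: the origin (TCP) lies midway between the tips of the shut fingers; the grasp point (between the pads) lies 19 mm behind it; z points along the fingers, y is the line along which they close (so a half turn about z gives the same grasp; the last joint's range is limited). The gripper opens to 88 mm and grips with 3 to 60 N. Pads are 20 mm wide; open, the fingers measure 115 mm over their backs; the gripper's body (75 mm by 178 mm) begins 61 mm behind the grasp point.
Start: joints at [1.14, 0.359, 1.51, -0, 1.272, -0.115], TCP at [0.186, 0.57, 0.223] pointing down, gripper open.
Joint ranges: [-2.97, 2.97], [-1.01, 2.36], [0.21, 2.38], [-0.96, 4.11], [0.2, 2.71], [-2.98, 2.98]. Speed limits (rad/s): [2.39, 2.39, 3.14, 3.14, 3.14, 3.14].

### API

Orientations are given as a unit quaternion [x, y, z, w].
In Python, from workcell import ctrl gives the robot as it stands. The module is installed in compiled form; this text tells all that it offers.
- The arm moves only by the shell command python3 -m jog 'ROWS' [FORCE]. ROWS is JSON, a list of rows, each an object with "hand": the opening, from 0 (shut) to 1 (fully open); "travel": the shift along the world's x, y, z in units of 0.8 m (1.0 is 0.8 m), a list of three; "dr": the turn, a rotation vector about the world's x, y, z in units of 30 degrees (1.0 is 30 degrees), a list of three. A call has 1 to 12 rows; each row is the pose to reach, as a shift and turn from the pose commanded when the call began; what a row does not reach only later rows make up. A row lasts 1/10 s, in which the tool goes at most 50 mm and 8.59 degrees, less where a joint would pass 70% of its speed; a pose out of reach is approached as far as the arm can. A call with a number of a shift or a turn outside -1 to 1 is refused whole. A call with a gripper value outside its range is refused whole. The fingers move at their own pace and stop on an object; FORCE is the grip in N (left out, the last holds). Time passes only in rows, so rows that repeat a pose let the fingers close. It gives the time, the measured TCP pose, the force, the opening and the grip force at its end, in the units of the state.
- ctrl.get_state(): the state, without advancing time (a new reading comes with each control period).
- ctrl.camera(name): name is "side" or "top" or "wrist"; returns a dict with "image" (400x640x3 uint8, blue, green, red), "mtx" (3x3 intrinsics, pixels), "rvec" (rotation vector, rad) and "tvec" (3), from world to camera coordinates, as OpenCV has them. Camera axes: x right, y down, z forward; pixel columns grow to the right and rows downward; lengths in m; the calibration is good to about 2 mm. A picture is of the moment at which its call begins. There is no depth.
- ctrl.close_job(): hands the job in; it is judged then, once.
Trained networks look in a picture, given as the dict that the camera call returned (one of the last four; its "shot" number tells which), for a name from the list of things; names that differ only in an ending like _2 or _b are one class to them, and where a whole thing is asked for, a point or a joint stands for the part that bears it (a point fixed in the world has none). Each returns a list of dicts, best first, with "score" (0 to 1); they miss things now and then, are a little off and sometimes report something else, mostly with a low value. They report only what shows in the picture. A call takes as long as a camera call. They do not tell look-alikes from the thing itself.
- ctrl.boxes_of(picture, query): "extent" ([centre column, centre row, width, height] in pixels, round what is visible of it).
- ctrl.silhouettes(picture, query): "region" (400x640 bool, what is visible of it) and "extent" ([centre column, centre row, width, height] in pixels, round what is visible of it).
- ctrl.landmark_of(picture, query): "position" ([column, row] in pixels: a listed point, or the origin of a listed thing).
The state is a dict: "clock": time; "joint_positions": joint angles; "joint_vel": joint speeds; "tau": joint torques, N m; "position": TCP position; "tool_rot": TCP orientation; "contact_force": force on the tool from outside, world axes, zero at the start; "moment": the same for the moment, N m; "opening": finger opening in m; "grasp_force": force on a finger pad.
Only numpy, scipy, OpenCV 4.12 (cv2) and the standard library are available. Lean on these libraries where they do the work, as an engineer would, in place of code of your own. Each camera call takes 0.05 s, during which the arm holds its last target. There are 200 camera calls.

### The job

Take the wooden divider out of the tray on the turntable and hang it by its window on the hook bar beside the divider already hanging there, without knocking that one off. Then stand every hexagonal steel stake in the tray, tang up and flat on the tray floor, close-packed in one cluster with flat faces touching, so that each stake lies against at least two others; when all are packed, turn the turntable a quarter turn clockwise, into its next detent, with the stakes still packed. Leave the other tools and things on the bench where they are.

Things in the scene. Friction and masses are not known exactly. Their poses are not given: they have to be found in the camera images.
- stake1: one of three to five identical steel stakes (others absent): hexagonal prism 60 mm across flats (69 across corners), 24 mm high, flat on the bench, with a square dark tang 22 x 22 mm, 55 mm long, upright from its middle (79 mm high in all; 0.5-0.8 kg). Grip the tang. Origin: centre of the underside; z up the tang; x normal to a flat (others every 60 deg); tang faces normal to x and y
- stake2: one of three to five identical steel stakes (others absent): hexagonal prism 60 mm across flats (69 across corners), 24 mm high, flat on the bench, with a square dark tang 22 x 22 mm, 55 mm long, upright from its middle (79 mm high in all; 0.5-0.8 kg). Grip the tang. Origin: centre of the underside; z up the tang; x normal to a flat (others every 60 deg); tang faces normal to x and y
- stake3: one of three to five identical steel stakes (others absent): hexagonal prism 60 mm across flats (69 across corners), 24 mm high, flat on the bench, with a square dark tang 22 x 22 mm, 55 mm long, upright from its middle (79 mm high in all; 0.5-0.8 kg). Grip the tang. Origin: centre of the underside; z up the tang; x normal to a flat (others every 60 deg); tang faces normal to x and y
- stake4: one of three to five identical steel stakes (others absent): hexagonal prism 60 mm across flats (69 across corners), 24 mm high, flat on the bench, with a square dark tang 22 x 22 mm, 55 mm long, upright from its middle (79 mm high in all; 0.5-0.8 kg). Grip the tang. Origin: centre of the underside; z up the tang; x normal to a flat (others every 60 deg); tang faces normal to x and y
- stake5: one of three to five identical steel stakes (others absent): hexagonal prism 60 mm across flats (69 across corners), 24 mm high, flat on the bench, with a square dark tang 22 x 22 mm, 55 mm long, upright from its middle (79 mm high in all; 0.5-0.8 kg). Grip the tang. Origin: centre of the underside; z up the tang; x normal to a flat (others every 60 deg); tang faces normal to x and y
- divider: plywood divider: board 10 mm thick (x), 120 wide (y), 110 high, on a foot 36 (x) by 120 (y) by 10 mm; window 70 mm wide from 36 to 84 mm above the underside, under a solid grip bar 26 mm tall. Origin: centre of the underside; z up; 0.13-0.21 kg. It stands loose across the middle of the tray
- divider_eye (a point): middle of the window's top edge of that divider (84 mm above its underside, 26 mm below its top); axes as the divider's
- hung: plywood divider: board 10 mm thick (x), 120 wide (y), 110 high, on a foot 36 (x) by 120 (y) by 10 mm; window 70 mm wide from 36 to 84 mm above the underside, under a solid grip bar 26 mm tall. Origin: centre of the underside; z up; 0.13-0.21 kg. It already hangs by its window on the hook bar, near the post
- hung_eye (a point): middle of the window's top edge of the hanging divider; axes as the divider's
- hook_bar (a point): midway along the top of the hook bar, 180 mm above the bench; x along the bar to the post, z up. Round level bar 10 mm thick, from the green post (16 mm thick, 185 high, 70 mm away in +x, on a base disc 120 mm across) to 70 mm away in -x, where it bends up: its tip is 82 mm away in -x, its top 20 mm above the bar's top. Fixed stand, bar points to the robot
- tray (a point): centre of the tray's inner floor, 40 mm above the bench, on the turntable's axis; z up; turns with it. Shallow steel tray bolted on the round turntable plate (300 mm across, top 36 mm above the bench): inside 216 mm (x) by 156 mm (y), walls 5 mm thick, 14 mm high
- handle (a point): centre of the top of the turntable's handle: upright black round post 22 mm across, 69 mm tall, its top 105 mm above the bench, 125 mm from the turntable's axis in the tray's -y direction; turns with it
- turntable (a joint): turntable angle (rad), growing clockwise from above. A sprung detent holds it against a stop at 0 (start) or at 1.571 (the next detent). The spring pushes back until halfway, 0.785 rad (up to 0.45 N m, 4 N at the handle), then pulls it slowly (at most about 1.5 rad/s) into the detent at 1.571
- jar: bystander to leave alone: a closed jar, 60 mm across and 85 mm high, standing upright; origin at the middle of its underside
- hammer: bystander to leave alone: a hammer with a wooden handle, 260 mm long, lying flat, handle to its -x; origin at the middle of its underside
- screwdriver: bystander to leave alone: a red-handled screwdriver, 200 mm long, lying flat; origin at the middle of its underside
- brush: bystander to leave alone: a flat brush, 200 mm long, lying flat; origin at the middle of its underside
Not all that is in view belongs to the job. Leave any red or yellow look-alike of the stake3 alone.

How it is judged:
On the way, in this order (a step that is already met when the one before it is completed fails the run):
1. the divider hangs on the hook bar beside the first, released (x of divider_eye in the frame of hook_bar between -0.075 and 0.06 m and y of divider_eye in the frame of hook_bar between -0.033 and 0.033 m and z of divider_eye in the frame of hook_bar between -0.02 and 0.012 m and angle between each of divider, hung's own z axis and vertical below 0.5 rad and x of hung_eye in the frame of hook_bar between -0.075 and 0.06 m and y of hung_eye in the frame of hook_bar between -0.033 and 0.033 m and z of hung_eye in the frame of hook_bar between -0.02 and 0.012 m and contact force between divider and the fingers below 0.1 N and linear speed of divider below 0.05 m/s and angular speed of divider below 0.5 rad/s), for 0.3 s.
2. all stakes are packed in the tray, the turntable still in its first detent (x of stake1 in the frame of tray between -0.1 and 0.1 m and y of stake1 in the frame of tray between -0.07 and 0.07 m and z of stake1 in the frame of tray between -0.004 and 0.005 m and angle between each of stake1, stake2, stake3, stake4, stake5's own z axis and vertical below 0.07 rad and (distance between stake1 and stake3 below 0.064 m or distance between stake1 and stake4 below 0.064 m or distance between stake1 and stake5 below 0.064 m) and (distance between stake1 and stake2 below 0.064 m or distance between stake1 and stake4 below 0.064 m or distance between stake1 and stake5 below 0.064 m) and (distance between stake1 and stake2 below 0.064 m or distance between stake1 and stake3 below 0.064 m or distance between stake1 and stake5 below 0.064 m) and (distance between stake1 and stake2 below 0.064 m or distance between stake1 and stake3 below 0.064 m or distance between stake1 and stake4 below 0.064 m) and x of stake2 in the frame of tray between -0.1 and 0.1 m and y of stake2 in the frame of tray between -0.07 and 0.07 m and z of stake2 in the frame of tray between -0.004 and 0.005 m and (distance between stake2 and stake3 below 0.064 m or distance between stake2 and stake4 below 0.064 m or distance between stake2 and stake5 below 0.064 m) and (distance between stake2 and stake1 below 0.064 m or distance between stake2 and stake4 below 0.064 m or distance between stake2 and stake5 below 0.064 m) and (distance between stake2 and stake1 below 0.064 m or distance between stake2 and stake3 below 0.064 m or distance between stake2 and stake5 below 0.064 m) and (distance between stake2 and stake1 below 0.064 m or distance between stake2 and stake3 below 0.064 m or distance between stake2 and stake4 below 0.064 m) and x of stake3 in the frame of tray between -0.1 and 0.1 m and y of stake3 in the frame of tray between -0.07 and 0.07 m and z of stake3 in the frame of tray between -0.004 and 0.005 m and (distance between stake3 and stake2 below 0.064 m or distance between stake3 and stake4 below 0.064 m or distance between stake3 and stake5 below 0.064 m) and (distance between stake3 and stake1 below 0.064 m or distance between stake3 and stake4 below 0.064 m or distance between stake3 and stake5 below 0.064 m) and (distance between stake3 and stake1 below 0.064 m or distance between stake3 and stake2 below 0.064 m or distance between stake3 and stake5 below 0.064 m) and (distance between stake3 and stake1 below 0.064 m or distance between stake3 and stake2 below 0.064 m or distance between stake3 and stake4 below 0.064 m) and x of stake4 in the frame of tray between -0.1 and 0.1 m and y of stake4 in the frame of tray between -0.07 and 0.07 m and z of stake4 in the frame of tray between -0.004 and 0.005 m and (distance between stake4 and stake2 below 0.064 m or distance between stake4 and stake3 below 0.064 m or distance between stake4 and stake5 below 0.064 m) and (distance between stake4 and stake1 below 0.064 m or distance between stake4 and stake3 below 0.064 m or distance between stake4 and stake5 below 0.064 m) and (distance between stake4 and stake1 below 0.064 m or distance between stake4 and stake2 below 0.064 m or distance between stake4 and stake5 below 0.064 m) and (distance between stake4 and stake1 below 0.064 m or distance between stake4 and stake2 below 0.064 m or distance between stake4 and stake3 below 0.064 m) and x of stake5 in the frame of tray between -0.1 and 0.1 m and y of stake5 in the frame of tray between -0.07 and 0.07 m and z of stake5 in the frame of tray between -0.004 and 0.005 m and (distance between stake5 and stake2 below 0.064 m or distance between stake5 and stake3 below 0.064 m or distance between stake5 and stake4 below 0.064 m) and (distance between stake5 and stake1 below 0.064 m or distance between stake5 and stake3 below 0.064 m or distance between stake5 and stake4 below 0.064 m) and (distance between stake5 and stake1 below 0.064 m or distance between stake5 and stake2 below 0.064 m or distance between stake5 and stake4 below 0.064 m) and (distance between stake5 and stake1 below 0.064 m or distance between stake5 and stake2 below 0.064 m or distance between stake5 and stake3 below 0.064 m) and (angle between the x axis of stake1 and the x axis of stake2, either way round below 0.15 rad or angle between the x axis of stake1 and the x axis of stake2, either way round between 0.897 and 1.197 rad) and (angle between the x axis of stake1 and the x axis of stake3, either way round below 0.15 rad or angle between the x axis of stake1 and the x axis of stake3, either way round between 0.897 and 1.197 rad) and (angle between the x axis of stake1 and the x axis of stake4, either way round below 0.15 rad or angle between the x axis of stake1 and the x axis of stake4, either way round between 0.897 and 1.197 rad) and (angle between the x axis of stake1 and the x axis of stake5, either way round below 0.15 rad or angle between the x axis of stake1 and the x axis of stake5, either way round between 0.897 and 1.197 rad) and (angle between the x axis of stake2 and the x axis of stake3, either way round below 0.15 rad or angle between the x axis of stake2 and the x axis of stake3, either way round between 0.897 and 1.197 rad) and (angle between the x axis of stake2 and the x axis of stake4, either way round below 0.15 rad or angle between the x axis of stake2 and the x axis of stake4, either way round between 0.897 and 1.197 rad) and (angle between the x axis of stake2 and the x axis of stake5, either way round below 0.15 rad or angle between the x axis of stake2 and the x axis of stake5, either way round between 0.897 and 1.197 rad) and (angle between the x axis of stake3 and the x axis of stake4, either way round below 0.15 rad or angle between the x axis of stake3 and the x axis of stake4, either way round between 0.897 and 1.197 rad) and (angle between the x axis of stake3 and the x axis of stake5, either way round below 0.15 rad or angle between the x axis of stake3 and the x axis of stake5, either way round between 0.897 and 1.197 rad) and (angle between the x axis of stake4 and the x axis of stake5, either way round below 0.15 rad or angle between the x axis of stake4 and the x axis of stake5, either way round between 0.897 and 1.197 rad) and contact force between each of stake1, stake2, stake3, stake4, stake5 and the fingers below 0.1 N and value of joint turntable below 0.2 rad), for 0.3 s.
3. the turntable is turned a quarter turn clockwise (value of joint turntable between 1.47 and 1.67 rad), for 0.3 s.
At the end, for the whole second after the job is handed in: Both dividers hang on the bar. Every stake stands flat on the tray floor (5 mm, 4 degrees), centre within 64 mm (60 is face to face) of at least two others, flats parallel within 8.6 degrees. The turntable is within 0.1 rad of 1.571. All released and at rest (all of step 1 and all of step 3 and x of stake1 in the frame of tray between -0.1 and 0.1 m and y of stake1 in the frame of tray between -0.07 and 0.07 m and z of stake1 in the frame of tray between -0.004 and 0.005 m and angle between each of stake1, stake2, stake3, stake4, stake5's own z axis and vertical below 0.07 rad and (distance between stake1 and stake3 below 0.064 m or distance between stake1 and stake4 below 0.064 m or distance between stake1 and stake5 below 0.064 m) and (distance between stake1 and stake2 below 0.064 m or distance between stake1 and stake4 below 0.064 m or distance between stake1 and stake5 below 0.064 m) and (distance between stake1 and stake2 below 0.064 m or distance between stake1 and stake3 below 0.064 m or distance between stake1 and stake5 below 0.064 m) and (distance between stake1 and stake2 below 0.064 m or distance between stake1 and stake3 below 0.064 m or distance between stake1 and stake4 below 0.064 m) and x of stake2 in the frame of tray between -0.1 and 0.1 m and y of stake2 in the frame of tray between -0.07 and 0.07 m and z of stake2 in the frame of tray between -0.004 and 0.005 m and (distance between stake2 and stake3 below 0.064 m or distance between stake2 and stake4 below 0.064 m or distance between stake2 and stake5 below 0.064 m) and (distance between stake2 and stake1 below 0.064 m or distance between stake2 and stake4 below 0.064 m or distance between stake2 and stake5 below 0.064 m) and (distance between stake2 and stake1 below 0.064 m or distance between stake2 and stake3 below 0.064 m or distance between stake2 and stake5 below 0.064 m) and (distance between stake2 and stake1 below 0.064 m or distance between stake2 and stake3 below 0.064 m or distance between stake2 and stake4 below 0.064 m) and x of stake3 in the frame of tray between -0.1 and 0.1 m and y of stake3 in the frame of tray between -0.07 and 0.07 m and z of stake3 in the frame of tray between -0.004 and 0.005 m and (distance between stake3 and stake2 below 0.064 m or distance between stake3 and stake4 below 0.064 m or distance between stake3 and stake5 below 0.064 m) and (distance between stake3 and stake1 below 0.064 m or distance between stake3 and stake4 below 0.064 m or distance between stake3 and stake5 below 0.064 m) and (distance between stake3 and stake1 below 0.064 m or distance between stake3 and stake2 below 0.064 m or distance between stake3 and stake5 below 0.064 m) and (distance between stake3 and stake1 below 0.064 m or distance between stake3 and stake2 below 0.064 m or distance between stake3 and stake4 below 0.064 m) and x of stake4 in the frame of tray between -0.1 and 0.1 m and y of stake4 in the frame of tray between -0.07 and 0.07 m and z of stake4 in the frame of tray between -0.004 and 0.005 m and (distance between stake4 and stake2 below 0.064 m or distance between stake4 and stake3 below 0.064 m or distance between stake4 and stake5 below 0.064 m) and (distance between stake4 and stake1 below 0.064 m or distance between stake4 and stake3 below 0.064 m or distance between stake4 and stake5 below 0.064 m) and (distance between stake4 and stake1 below 0.064 m or distance between stake4 and stake2 below 0.064 m or distance between stake4 and stake5 below 0.064 m) and (distance between stake4 and stake1 below 0.064 m or distance between stake4 and stake2 below 0.064 m or distance between stake4 and stake3 below 0.064 m) and x of stake5 in the frame of tray between -0.1 and 0.1 m and y of stake5 in the frame of tray between -0.07 and 0.07 m and z of stake5 in the frame of tray between -0.004 and 0.005 m and (distance between stake5 and stake2 below 0.064 m or distance between stake5 and stake3 below 0.064 m or distance between stake5 and stake4 below 0.064 m) and (distance between stake5 and stake1 below 0.064 m or distance between stake5 and stake3 below 0.064 m or distance between stake5 and stake4 below 0.064 m) and (distance between stake5 and stake1 below 0.064 m or distance between stake5 and stake2 below 0.064 m or distance between stake5 and stake4 below 0.064 m) and (distance between stake5 and stake1 below 0.064 m or distance between stake5 and stake2 below 0.064 m or distance between stake5 and stake3 below 0.064 m) and (angle between the x axis of stake1 and the x axis of stake2, either way round below 0.15 rad or angle between the x axis of stake1 and the x axis of stake2, either way round between 0.897 and 1.197 rad) and (angle between the x axis of stake1 and the x axis of stake3, either way round below 0.15 rad or angle between the x axis of stake1 and the x axis of stake3, either way round between 0.897 and 1.197 rad) and (angle between the x axis of stake1 and the x axis of stake4, either way round below 0.15 rad or angle between the x axis of stake1 and the x axis of stake4, either way round between 0.897 and 1.197 rad) and (angle between the x axis of stake1 and the x axis of stake5, either way round below 0.15 rad or angle between the x axis of stake1 and the x axis of stake5, either way round between 0.897 and 1.197 rad) and (angle between the x axis of stake2 and the x axis of stake3, either way round below 0.15 rad or angle between the x axis of stake2 and the x axis of stake3, either way round between 0.897 and 1.197 rad) and (angle between the x axis of stake2 and the x axis of stake4, either way round below 0.15 rad or angle between the x axis of stake2 and the x axis of stake4, either way round between 0.897 and 1.197 rad) and (angle between the x axis of stake2 and the x axis of stake5, either way round below 0.15 rad or angle between the x axis of stake2 and the x axis of stake5, either way round between 0.897 and 1.197 rad) and (angle between the x axis of stake3 and the x axis of stake4, either way round below 0.15 rad or angle between the x axis of stake3 and the x axis of stake4, either way round between 0.897 and 1.197 rad) and (angle between the x axis of stake3 and the x axis of stake5, either way round below 0.15 rad or angle between the x axis of stake3 and the x axis of stake5, either way round between 0.897 and 1.197 rad) and (angle between the x axis of stake4 and the x axis of stake5, either way round below 0.15 rad or angle between the x axis of stake4 and the x axis of stake5, either way round between 0.897 and 1.197 rad) and contact force between each of stake1, stake2, stake3, stake4, stake5 and the fingers below 0.1 N and linear speed of each of stake1, stake2, stake3, stake4, stake5 below 0.03 m/s and velocity of joint turntable between -0.05 and 0.05 rad/s); the robot touches nothing.
It fails at once if the divider that hung on the hook is knocked off it (height (world z) of hung_eye below 0.15 m).
It fails at once if another thing on the bench is knocked away (over 50 mm; the jar 80 mm) (distance of jar from where it was at the start of the episode above 0.08 m or distance of any of hammer, screwdriver, brush from where it was at the start of the episode above 0.05 m).
Of stake1, stake2, stake3, stake4, stake5 only 3 to 5 are there at a start; the rules pass over those that are not, and their reading is None.
At some moment in a run one of stake1, stake2, stake3, stake4, stake5 may be knocked a few centimetres aside while the robot is not near it.
It also fails if it takes over 210 s, if anything falls off the work surface, if the arm or the gripper's body presses on something with over 40 N, if the wrist force passes 120 N, or if a joint passes its speed limit or range.

## Working session

There is one attempt and no reset: what is moved stays moved. The work goes in short steps, Python scripts to look and compute and a shell command to move; the robot and the scene stay as the last step left them, time stands still between calls to the robot, and variables do not carry over. Pictures are saved under pics/ and viewed, at most 14 in all, crops included, and the job is handed in when it is done.

```bash
mkdir -p pics
cat > h.py <<'E'
import numpy as np, cv2
from workcell import ctrl
def ray(p,px):
    R=cv2.Rodrigues(np.array(p['rvec'],float))[0]; t=np.array(p['tvec'],float).ravel()
    n=cv2.undistortPoints(np.array([[px]],float),np.array(p['mtx'],float),None).ravel()
    d=R.T@np.array([n[0],n[1],1]); return -R.T@t,d
def at(p,px,z):
    c,d=ray(p,px); return c+d*(z-c[2])/d[2]
def proj(p,X):
    return cv2.projectPoints(np.array(X,float).reshape(-1,1,3),np.array(p['rvec'],float),np.array(p['tvec'],float),np.array(p['mtx'],float),None)[0].reshape(-1,2)
E
python3 - <<'E'
from h import *
np.set_printoptions(precision=3,suppress=True)
for n in ['top','side']:
    p=ctrl.camera(n); cv2.imwrite(f'pics/{n}0.png',p['image'])
    print(n,'cam at',ray(p,[320,200])[0])
    for q,z in [('stake1',0),('divider',.04),('divider_eye',.124),('hung',0.1),('hung_eye',.18),('hook_bar',.18),('tray',.04),('handle',.105),('jar',0),('hammer',0),('screwdriver',0),('brush',0)]:
        for d in ctrl.landmark_of(p,q)[:8]:
            if d['score']>.2: print(q,round(d['score'],2),np.array(d['position']),at(p,d['position'],z))
print(ctrl.get_state())
E
```

```text
top cam at [ 0.262 -0.094  1.344]
stake1 0.82 [440.2 239. ] [ 0.308 -0.512  0.   ]
stake1 0.81 [376.7 169.8] [ 0.553 -0.3    0.   ]
stake1 0.75 [350.3 229.7] [ 0.343 -0.203  0.   ]
stake1 0.68 [372.5 144.8] [ 0.643 -0.287  0.   ]
stake1 0.61 [395.3 275.6] [ 0.185 -0.353  0.   ]
stake1 0.6 [374.  193.7] [ 0.468 -0.288  0.   ]
stake1 0.59 [350.5 145.2] [ 0.643 -0.209  0.   ]
stake1 0.58 [352.6 172.2] [ 0.545 -0.215  0.   ]
divider 0.73 [265.3 152.9] [0.607 0.088 0.04 ]
divider 0.64 [372.5 167.3] [ 0.553 -0.279  0.04 ]
divider 0.24 [160.7 218.5] [0.384 0.439 0.04 ]
divider 0.23 [260.1 144.2] [0.638 0.106 0.04 ]
divider_eye 0.67 [260.8 143.1] [0.617 0.091 0.124]
hung 0.98 [186.3 169.6] [0.538 0.337 0.1  ]
hung_eye 0.62 [267.5 159.7] [0.549 0.061 0.18 ]
hung_eye 0.59 [179.6 170.7] [0.517 0.33  0.18 ]
hook_bar 0.68 [176.9 171.9] [0.513 0.338 0.18 ]
tray 0.85 [268.5 156.6] [0.594 0.077 0.04 ]
handle 0.76 [303.2 143.4] [ 0.62  -0.045  0.105]
jar 0.51 [344.3 195.6] [ 0.462 -0.184  0.   ]
hammer 0.92 [434.4 181.9] [ 0.508 -0.5    0.   ]
screwdriver 0.67 [398.  225.2] [ 0.357 -0.368  0.   ]
scr
[... 912 characters left out ...]
86. ] [ 0.509 -0.505  0.   ]
screwdriver 0.74 [405.6 281.3] [ 0.523 -0.49   0.   ]
screwdriver 0.49 [347.6 278.3] [ 0.368 -0.363  0.   ]
brush 0.61 [238.3 165.6] [0.377 0.448 0.   ]
brush 0.56 [356.7 255.4] [ 0.463 -0.3    0.   ]
{'clock': 1.3, 'joint_positions': array([ 1.14 ,  0.359,  1.51 ,  0.   ,  1.272, -0.115]), 'joint_vel': array([-0.002,  0.   ,  0.001,  0.   ,  0.001, -0.001]), 'tau': array([ -0.001, -51.534, -27.112,   0.067,   0.025,  -0.   ]), 'position': array([0.186, 0.57 , 0.223]), 'tool_rot': array([ 0.157,  0.988, -0.   , -0.   ]), 'contact_force': array([-0.508,  0.182,  0.555]), 'moment': array([ 0.049, -0.032, -0.003]), 'grasp_force': 0.0, 'opening': 0.08781764766639547}
```

Run:
```python
import cv2
a=cv2.imread('pics/top0.png'); cv2.imwrite('pics/t0a.png',cv2.resize(a[100:320,140:460],None,fx=2.5,fy=2.5,interpolation=2))
a=cv2.imread('pics/side0.png'); cv2.imwrite('pics/s0a.png',cv2.resize(a[100:350,200:450],None,fx=2.4,fy=2.4,interpolation=2))
```

```text
(no output)
```

View pics/t0a.png

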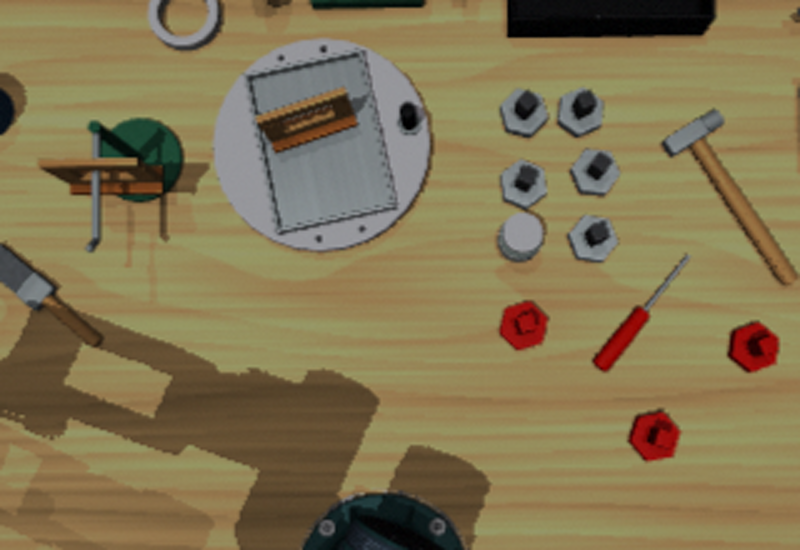

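View pics/s0a.png

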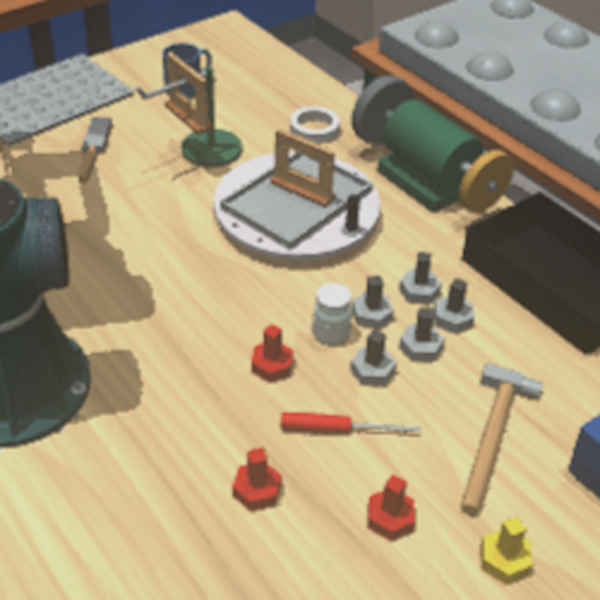

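The bench has five grey stakes in the top view, at pixels (350,145), (373,145), (350,173), (377,169) and (377,194). The look-alikes are red at (350,230), (440,239) and (402,274), and yellow in the side view at (409,331). The free divider is in the tray at about (262,149), and the hung one is at about (186,170). I choose the five grey stakes. First I go over the tray for a close look.

```bash
python3 -m jog '[{"hand":1,"travel":[0,0,0.25],"dr":[0,0,-1]},{"hand":1,"travel":[0,0,0.25],"dr":[0,0,-1]},{"hand":1,"travel":[0,0,0.25],"dr":[0,0,-1]},{"hand":1,"travel":[0,0,0.25],"dr":[0,0,-1]},{"hand":1,"travel":[0.4,-0.55,0.25],"dr":[0,0,-1]},{"hand":1,"travel":[0.4,-0.55,0.25],"dr":[0,0,-1]},{"hand":1,"travel":[0.4,-0.55,0.25],"dr":[0,0,-1]},{"hand":1,"travel":[0.4,-0.55,0.25],"dr":[0,0,-1]},{"hand":1,"travel":[0.4,-0.55,0.25],"dr":[0,0,-1]},{"hand":1,"travel":[0.4,-0.55,0.25],"dr":[0,0,-1]},{"hand":1,"travel":[0.4,-0.55,0.25],"dr":[0,0,-1]},{"hand":1,"travel":[0.4,-0.55,0.25],"dr":[0,0,-1]}]' 30
python3 - <<'E'
from h import *
np.set_printoptions(precision=3,suppress=True)
s=ctrl.get_state(); p=ctrl.camera('wrist')
print(s['clock'],s['position'],s['tool_rot'])
R=cv2.Rodrigues(np.array(p['rvec']))[0]; print(ray(p,[320,200]),R,p['mtx'])
from scipy.spatial.transform import Rotation as Ro
T=Ro.from_quat(s['tool_rot']).as_matrix(); print(T, T.T@(ray(p,[320,200])[0]-s['position']))
cv2.imwrite('pics/w1.png',p['image'])
E
```

```text
clock: 2.5
position: [0.4223, 0.245, 0.4229]
tool_rot: [0.407, 0.913, 0.0, 0.0]
contact_force: [0.9, 0.8, 0.2]
opening: 0.0878
grasp_force: 0.0
2.5 [0.422 0.245 0.423] [0.407 0.913 0.    0.   ]
(array([0.377, 0.295, 0.585]), array([ 0.166, -0.191, -0.968])) [[ 0.744  0.668  0.001]
 [ 0.647 -0.721  0.248]
 [ 0.166 -0.184 -0.969]] [[285.204   0.    321.314]
 [  0.    285.204 198.544]
 [  0.      0.      1.   ]]
[[-0.668  0.744  0.001]
 [ 0.744  0.668  0.   ]
 [-0.     0.001 -1.   ]] [ 0.067 -0.    -0.162]
```

View pics/w1.png

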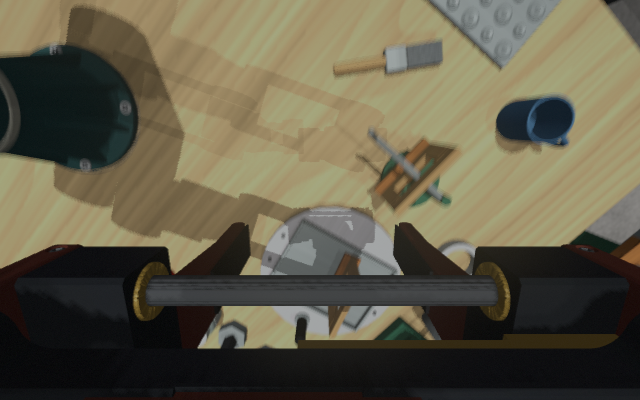

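The wrist image shows the turntable, with the divider at about (345,290), partly behind the fingers. The hook with the hung divider is at about (410,170). I shift so the tray lies on the camera side.

```bash
python3 -m jog '[{"hand":1,"travel":[0.2,-0.32,0],"dr":[0,0,-1]},{"hand":1,"travel":[0.2,-0.32,0],"dr":[0,0,-1]},{"hand":1,"travel":[0.2,-0.32,0],"dr":[0,0,-1]},{"hand":1,"travel":[0.2,-0.32,0],"dr":[0,0,-1]},{"hand":1,"travel":[0.2,-0.32,0],"dr":[0,0,-1]},{"hand":1,"travel":[0.2,-0.32,0],"dr":[0,0,-1]},{"hand":1,"travel":[0.2,-0.32,0],"dr":[0,0,-1]},{"hand":1,"travel":[0.2,-0.32,0],"dr":[0,0,-1]}]'
python3 - <<'E'
from h import *
np.set_printoptions(precision=3,suppress=True)
p=ctrl.camera('wrist')
for q,z in [('divider',.04),('divider_eye',.124),('hung_eye',.18),('hook_bar',.18),('tray',.04),('handle',.105)]:
        for d in ctrl.landmark_of(p,q)[:4]:
            if d['score']>.2: print(q,round(d['score'],2),np.array(d['position']),at(p,d['position'],z))
import pickle; pickle.dump(p,open('w2.pkl','wb'))
cv2.imwrite('pics/w2.png',cv2.resize(p['image'][0:300],None,fx=1.25,fy=1.25))
E
```

```text
clock: 3.35
position: [0.5818, -0.01, 0.4219]
tool_rot: [0.631, 0.776, -0.0, -0.001]
contact_force: [0.6, 1.1, 0.5]
opening: 0.0877
grasp_force: 0.0
divider 0.84 [348.3 108.9] [0.61  0.095 0.04 ]
divider_eye 0.65 [357.8 106.2] [0.617 0.095 0.124]
divider_eye 0.47 [340.8 190.2] [ 0.62  -0.039  0.124]
divider_eye 0.37 [241.1 268.3] [ 0.478 -0.214  0.124]
tray 0.71 [337.7 117.1] [0.594 0.077 0.04 ]
handle 0.78 [340.9 188.9] [ 0.622 -0.041  0.105]
```

View pics/w2.png

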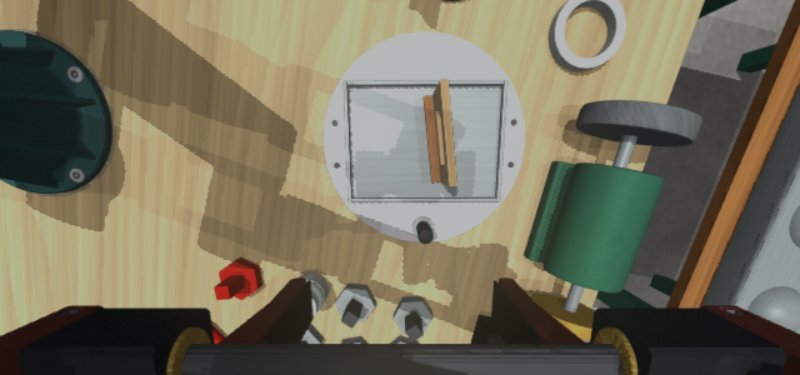

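The tray is at centre (427,142) in the scaled picture, square with the tool. The divider's top edge runs from about (445,81) to (452,188), and the handle top is at (425,232). Now world positions.

Run:
```python
from h import *
import pickle
np.set_printoptions(precision=4,suppress=True)
p=pickle.load(open('w2.pkl','rb'))
print('tray inner corners floor')
c=np.array([at(p,[x/1.25,y/1.25],.04) for x,y in [(349,86),(503,86),(500,198),(351,199)]]); print(c,c.mean(0))
print([np.linalg.norm(c[i]-c[i-1]) for i in range(4)], np.degrees([np.arctan2(*(c[1]-c[0])[[1,0]]),np.arctan2(*(c[2]-c[3])[[1,0]])]))
t=np.array([at(p,[x/1.25,y/1.25],.15) for x,y in [(445.5,80),(452,189)]]); print(t,t.mean(0),np.linalg.norm(t[1]-t[0]),np.degrees(np.arctan2(*(t[0]-t[1])[[1,0]])))
g=p['image'][50:165,320:400]; cv2.imwrite('pics/div.png',cv2.resize(g,None,fx=5,fy=5,interpolation=cv2.INTER_CUBIC))
# hook from the first top/side pictures
```

```text
tray inner corners floor
[[ 0.4749  0.1356  0.04  ]
 [ 0.6876  0.18    0.04  ]
 [ 0.7261  0.0273  0.04  ]
 [ 0.5048 -0.0206  0.04  ]] [0.5984 0.0806 0.04  ]
[np.float64(0.15896121621786138), np.float64(0.21723286019844548), np.float64(0.15750627646221282), np.float64(0.2264762096711167)] [11.8003 12.1965]
[[0.5986 0.1476 0.15  ]
 [0.6346 0.0315 0.15  ]] [0.6166 0.0896 0.15  ] 0.12152039025400094 107.24031972780091
```

View pics/div.png

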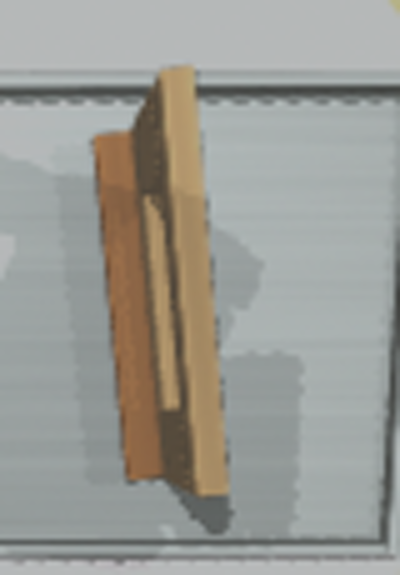

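```bash
python3 -m jog '[{"hand":1,"travel":[0.044,0.125,0],"dr":[0,0,0.2]},{"hand":1,"travel":[0.044,0.125,0],"dr":[0,0,0.2]},{"hand":1,"travel":[0.044,0.125,0],"dr":[0,0,0.2]},{"hand":1,"travel":[0.044,0.125,-0.3],"dr":[0,0,0.2]},{"hand":1,"travel":[0.044,0.125,-0.3],"dr":[0,0,0.2]},{"hand":1,"travel":[0.044,0.125,-0.3],"dr":[0,0,0.2]},{"hand":1,"travel":[0.044,0.125,-0.3],"dr":[0,0,0.2]},{"hand":1,"travel":[0.044,0.125,-0.3],"dr":[0,0,0.2]},{"hand":1,"travel":[0.044,0.125,-0.35],"dr":[0,0,0.2]},{"hand":1,"travel":[0.044,0.125,-0.367],"dr":[0,0,0.2]},{"hand":1,"travel":[0.044,0.125,-0.367],"dr":[0,0,0.2]},{"hand":1,"travel":[0.044,0.125,-0.367],"dr":[0,0,0.2]}]' 15
python3 -m jog '[{"hand":0,"travel":[0,0,0],"dr":[0,0,0]},{"hand":0,"travel":[0,0,0],"dr":[0,0,0]},{"hand":0,"travel":[0,0,0],"dr":[0,0,0]},{"hand":0,"travel":[0,0,0],"dr":[0,0,0]},{"hand":0,"travel":[0,0,0],"dr":[0,0,0]},{"hand":0,"travel":[0,0,0],"dr":[0,0,0]},{"hand":0,"travel":[0,0,0],"dr":[0,0,0]},{"hand":0,"travel":[0,0,0],"dr":[0,0,0]},{"hand":0,"travel":[0,0,0],"dr":[0,0,0]},{"hand":0,"travel":[0,0,0],"dr":[0,0,0]}]' 15
python3 - <<'E'
from h import *
np.set_printoptions(precision=4,suppress=True)
a=cv2.imread('pics/top0.png')[135:210,150:220]; b=cv2.imread('pics/side0.png')[110:175,245:315]
cv2.imwrite('pics/hook.png',np.hstack([cv2.resize(a,(392,420),interpolation=2),cv2.resize(b,(392,420),interpolation=2)]))
E
```

```text
clock: 4.9
position: [0.618, 0.0909, 0.1307]
tool_rot: [0.588, 0.809, 0.001, 0.001]
contact_force: [-0.4, -0.5, 1.0]
opening: 0.0879
grasp_force: 0.0
clock: 5.9
position: [0.6168, 0.0908, 0.129]
tool_rot: [0.588, 0.809, -0.0, -0.0]
contact_force: [0.2, -0.6, 0.8]
opening: 0.0112
grasp_force: 0.4
```

View pics/hook.png

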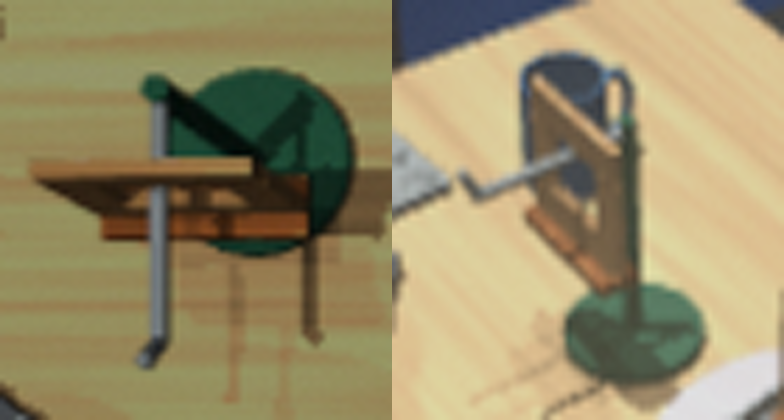

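The hook crop shows the bar in the top view running straight from the post top (178,151) to the bend (179,195). The hung board's top is at about (175,165). The grasp reads 11 mm, so I close further and work out the hook.

```bash
python3 -m jog '[{"hand":0,"travel":[0,0,0],"dr":[0,0,0]},{"hand":0,"travel":[0,0,0],"dr":[0,0,0]},{"hand":0,"travel":[0,0,0],"dr":[0,0,0]},{"hand":0,"travel":[0,0,0],"dr":[0,0,0]},{"hand":0,"travel":[0,0,0.1],"dr":[0,0,0]},{"hand":0,"travel":[0,0,0.2],"dr":[0,0,0]},{"hand":0,"travel":[0,0,0.25],"dr":[0,0,0]},{"hand":0,"travel":[0,0,0.25],"dr":[0,0,0]},{"hand":0,"travel":[0,0,0.25],"dr":[0,0,0]},{"hand":0,"travel":[0,0,0.25],"dr":[0,0,0]}]' 20
python3 - <<'E'
from h import *
import pickle
np.set_printoptions(precision=4,suppress=True)
p=ctrl.camera('top')
for n,px,z in [('posttop',(177.7,150.7),.185),('bend',(178.6,194.8),.18),('tip',(175.9,198.9),.2),('hungtop',(175.2,164.6),.206),('hung L',(155.4,164.5),.206),('hung R',(195.2,164.5),.206),('base',(196.4,163.9),0.005)]: print(n,at(p,px,z))
p=ctrl.camera('side')
k=392/70
for n,px,z in [('posttop',(245+(628-392)/k,110+118/6.46),.185),('bend',(245+(485-392)/k,110+195/6.46),.18),('base',(245+(634-392)/k,110+335/6.46),0.005)]: print('side',n,at(p,px,z))
E
```

```text
clock: 6.9
position: [0.6174, 0.0908, 0.3304]
tool_rot: [0.588, 0.809, 0.001, 0.001]
contact_force: [-0.5, -0.5, -2.6]
opening: 0.0093
grasp_force: 20.0
posttop [0.5783 0.3358 0.185 ]
bend [0.4425 0.3304 0.18  ]
tip [0.4271 0.3307 0.2   ]
hungtop [0.53   0.3341 0.206 ]
hung L [0.5309 0.3935 0.206 ]
hung R [0.5297 0.2742 0.206 ]
base [0.579 0.335 0.005]
side posttop [0.5816 0.3356 0.185 ]
side bend [0.4424 0.3224 0.18  ]
side base [0.5803 0.3337 0.005 ]
```

```bash
python3 -m jog '[{"hand":0,"travel":[-0.29,0.3,0],"dr":[0,0,-0.53]},{"hand":0,"travel":[-0.29,0.3,0],"dr":[0,0,-0.53]},{"hand":0,"travel":[-0.29,0.3,0],"dr":[0,0,-0.53]},{"hand":0,"travel":[-0.29,0.3,0],"dr":[0,0,-0.53]},{"hand":0,"travel":[-0.29,0.3,0],"dr":[0,0,-0.53]},{"hand":0,"travel":[-0.29,0.3,0],"dr":[0,0,-0.53]},{"hand":0,"travel":[-0.29,0.3,0],"dr":[0,0,-0.53]},{"hand":0,"travel":[-0.29,0.3,-0.05],"dr":[0,0,-0.53]},{"hand":0,"travel":[-0.29,0.3,-0.1],"dr":[0,0,-0.53]},{"hand":0,"travel":[-0.29,0.3,-0.145],"dr":[0,0,-0.53]},{"hand":0,"travel":[-0.29,0.3,-0.145],"dr":[0,0,-0.53]},{"hand":0,"travel":[-0.29,0.3,-0.145],"dr":[0,0,-0.53]}]' 20
python3 - <<'E'
from h import *
np.set_printoptions(precision=4,suppress=True)
print(ctrl.get_state()['position'])
ims=[]
for n,q in (('top',(130,270,110,230)),('side',(190,330,90,195))):
    p=ctrl.camera(n); 
    for d in ctrl.landmark_of(p,'divider_eye')[:2]: print(n,d['score'],d['position'],at(p,d['position'],.209))
    im=p['image'][q[2]:q[3],q[0]:q[1]]; ims.append(cv2.resize(im,(390,350),interpolation=2))
    print(n, proj(p,[[.427,.331,.2],[.385,.331,.209]]))
cv2.imwrite('pics/pre.png',np.hstack(ims))
E
```

```text
clock: 8.2
position: [0.3838, 0.3301, 0.2119]
tool_rot: [0.695, 0.719, -0.002, -0.001]
contact_force: [0.8, 0.2, -0.8]
opening: 0.0096
grasp_force: 20.0
[0.3838 0.3301 0.2119]
top 0.64 [175.9, 215.7] [0.376  0.3257 0.209 ]
top 0.16 [348.4, 145.9] [ 0.5813 -0.1848  0.209 ]
top [[175.806  198.9425]
 [174.2043 212.658 ]]
side 0.73 [247.8, 135.0] [0.3936 0.3497 0.209 ]
side [[257.097  136.3736]
 [248.1909 137.5685]]
```

View pics/pre.png

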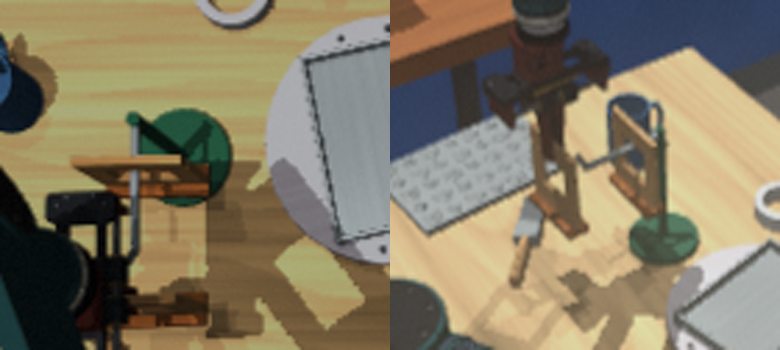

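The held divider stands square in front of the hook tip (side crop about (580,165)), with the window at tip height. I slide it on.

```bash
python3 -m jog '[{"hand":0,"travel":[0.02,0,0.002],"dr":[0,0,0]},{"hand":0,"travel":[0.035,0,0.002],"dr":[0,0,0]},{"hand":0,"travel":[0.05,0,0.002],"dr":[0,0,0]},{"hand":0,"travel":[0.065,0,0.002],"dr":[0,0,0]},{"hand":0,"travel":[0.08,0,0.002],"dr":[0,0,0]},{"hand":0,"travel":[0.095,0,0.002],"dr":[0,0,0]},{"hand":0,"travel":[0.108,0,0.002],"dr":[0,0,0]},{"hand":0,"travel":[0.116,0,0.002],"dr":[0,0,0]},{"hand":0,"travel":[0.116,0,0.002],"dr":[0,0,0]},{"hand":0,"travel":[0.116,0,0.002],"dr":[0,0,0]}]' 20
python3 -m jog '[{"hand":0,"travel":[0,0,-0.01],"dr":[0,0,0]},{"hand":0,"travel":[0,0,-0.018],"dr":[0,0,0]},{"hand":0,"travel":[0,0,-0.024],"dr":[0,0,0]},{"hand":0,"travel":[0,0,-0.028],"dr":[0,0,0]},{"hand":0,"travel":[0,0,-0.03],"dr":[0,0,0]},{"hand":0,"travel":[0,0,-0.032],"dr":[0,0,0]},{"hand":0,"travel":[0,0,-0.032],"dr":[0,0,0]}]' 20
python3 - <<'E'
from h import *
ims=[]
for n,q in (('top',(130,270,110,230)),('side',(190,330,90,195))):
    p=ctrl.camera(n); im=p['image'][q[2]:q[3],q[0]:q[1]]; ims.append(cv2.resize(im,(390,350),interpolation=2))
cv2.imwrite('pics/on.png',np.hstack(ims))
E
```

```text
clock: 9.4
position: [0.4773, 0.3307, 0.2144]
tool_rot: [0.695, 0.719, -0.0, -0.0]
contact_force: [1.3, 0.1, -1.6]
opening: 0.0095
grasp_force: 20.0
clock: 10.1
position: [0.4776, 0.3308, 0.1889]
tool_rot: [0.695, 0.719, -0.0, -0.0]
contact_force: [0.6, -0.5, -1.4]
opening: 0.0097
grasp_force: 20.0
```

View pics/on.png

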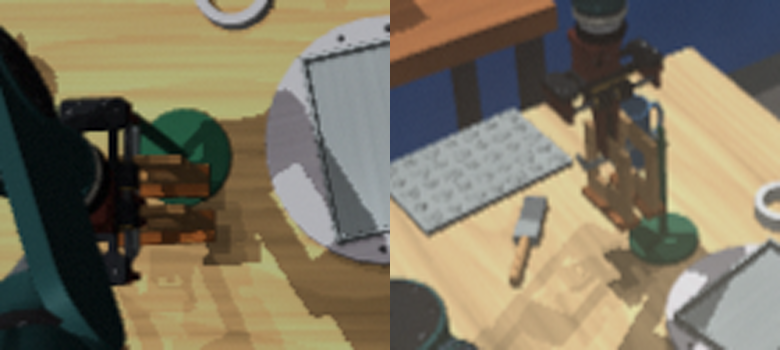

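The divider is on the bar just in front of the hung one, which is undisturbed. I lower it to contact.

```bash
for i in 1 2; do python3 -m jog '[{"hand":0,"travel":[0,0,-0.0015],"dr":[0,0,0]},{"hand":0,"travel":[0,0,-0.003],"dr":[0,0,0]},{"hand":0,"travel":[0,0,-0.003],"dr":[0,0,0]}]' 20 | egrep 'pos|contact'; done
```

```text
position: [0.4775, 0.3307, 0.1865]
contact_force: [0.5, -0.3, -0.6]
position: [0.4777, 0.3309, 0.1848]
contact_force: [-1.6, -0.7, 5.0]
```

```bash
python3 -m jog '[{"hand":0.3,"travel":[0,0,0.001],"dr":[0,0,0]},{"hand":0.3,"travel":[0,0,0.001],"dr":[0,0,0]},{"hand":0.3,"travel":[0,0,0.001],"dr":[0,0,0]},{"hand":0.3,"travel":[0,0,0.001],"dr":[0,0,0]},{"hand":0.3,"travel":[0,0,0.02],"dr":[0,0,0]},{"hand":0.3,"travel":[0,0,0.04],"dr":[0,0,0]},{"hand":0.3,"travel":[0,0,0.08],"dr":[0,0,0]},{"hand":0.3,"travel":[0,0,0.14],"dr":[0,0,0]},{"hand":0.3,"travel":[0,0,0.2],"dr":[0,0,0]},{"hand":0.3,"travel":[0,0,0.28],"dr":[0,0,0]},{"hand":0.3,"travel":[0,0,0.28],"dr":[0,0,0]},{"hand":0.3,"travel":[0,0,0.28],"dr":[0,0,0]}]' 20
python3 -m jog '[{"hand":0.6,"travel":[0.15,-0.5,0],"dr":[0,0,-0.5]},{"hand":0.6,"travel":[0.15,-0.5,0],"dr":[0,0,-0.5]},{"hand":0.6,"travel":[0.15,-0.5,0],"dr":[0,0,-0.5]},{"hand":0.6,"travel":[0.15,-0.5,0],"dr":[0,0,-0.5]},{"hand":0.6,"travel":[0.15,-0.5,0],"dr":[0,0,-0.5]},{"hand":0.6,"travel":[0.15,-0.5,0],"dr":[0,0,-0.5]},{"hand":0.6,"travel":[0.15,-0.5,0],"dr":[0,0,-0.5]},{"hand":0.6,"travel":[0.15,-0.5,0],"dr":[0,0,-0.5]},{"hand":0.6,"travel":[0.15,-0.5,0],"dr":[0,0,-0.5]},{"hand":0.6,"travel":[0.15,-0.5,0],"dr":[0,0,-0.5]}]' 20
python3 - <<'E'
from h import *
np.set_printoptions(precision=4,suppress=True)
ims=[]
for n,q in (('top',(130,270,110,230)),('side',(190,330,90,195))):
    p=ctrl.camera(n); im=p['image'][q[2]:q[3],q[0]:q[1]]; ims.append(cv2.resize(im,(390,350),interpolation=2))
    for d in ctrl.landmark_of(p,'stake1')[:12]:
        if d['score']>.2: print(n,round(d['score'],2),np.array(d['position']),at(p,d['position'],0))
cv2.imwrite('pics/rel.png',np.hstack(ims))
E
```

```text
clock: 12.0
position: [0.4789, 0.3315, 0.4115]
tool_rot: [0.695, 0.719, 0.003, 0.001]
contact_force: [-0.3, 1.2, -0.7]
opening: 0.0264
grasp_force: 0.0
clock: 13.0
position: [0.5974, -0.0714, 0.4056]
tool_rot: [0.784, 0.621, -0.001, -0.001]
contact_force: [-0.8, 0.6, -0.1]
opening: 0.0527
grasp_force: 0.0
top 0.86 [347.4 144.5] [ 0.6452 -0.1981  0.    ]
top 0.74 [372.9 146.3] [ 0.6377 -0.2884  0.    ]
top 0.66 [365.8 161.8] [ 0.5819 -0.2619  0.    ]
top 0.63 [351.4 173.8] [ 0.5393 -0.2103  0.    ]
top 0.62 [437.8 241.2] [ 0.3004 -0.503   0.    ]
top 0.58 [474.8 220.6] [ 0.3703 -0.6341  0.    ]
top 0.56 [347.6 231.1] [ 0.338  -0.1933  0.    ]
top 0.54 [379.3 193.4] [ 0.4687 -0.3064  0.    ]
top 0.54 [397.2 276.3] [ 0.1824 -0.3595  0.    ]
side 0.8 [315.  250.6] [ 0.3524 -0.1926  0.    ]
side 0.76 [374.4 235.3] [ 0.5866 -0.2608  0.    ]
side 0.76 [407.9 334.3] [ 0.38   -0.6406  0.    ]
side 0.76 [358.9 315.3] [ 0.3017 -0.5004  0.    ]
side 0.76 [306.4 303.5] [ 0.191  -0.3658  0.    ]
side 0.73 [388.5 233. ] [ 0.64   -0.2832  0.    ]
side 0.7 [357.1 254.2] [ 0.4682 -0.2967  0.    ]
side 0.53 [374.3 221.3] [ 0.6397 -0.2018  0.    ]
side 0.5 [350.5 231.7] [ 0.5238 -0.1921  0.    ]
side 0.48 [347.2 277.7] [ 0.3685 -0.3605  0.    ]
```

View pics/rel.png

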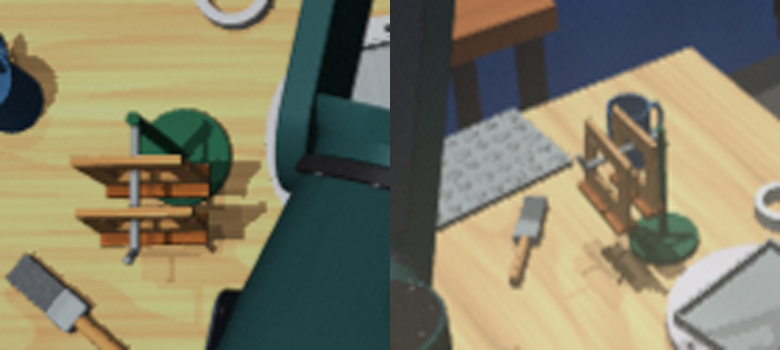

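Both dividers hang side by side on the bar and are released. One stake has already been knocked from (377,169) to (366,162), toward the stake beside it. Next I go to look down on the stakes.

```bash
python3 -m jog '[{"hand":0.5,"travel":[-0.03,-0.337,-0.1],"dr":[0,0,0.44]},{"hand":0.5,"travel":[-0.03,-0.337,-0.1],"dr":[0,0,0.44]},{"hand":0.5,"travel":[-0.03,-0.337,-0.1],"dr":[0,0,0.44]},{"hand":0.5,"travel":[-0.03,-0.337,-0.1],"dr":[0,0,0.44]},{"hand":0.5,"travel":[-0.03,-0.337,-0.1],"dr":[0,0,0.44]},{"hand":0.5,"travel":[-0.03,-0.337,-0.1],"dr":[0,0,0.44]},{"hand":0.5,"travel":[-0.03,-0.337,-0.1],"dr":[0,0,0.44]},{"hand":0.5,"travel":[-0.03,-0.337,-0.1],"dr":[0,0,0.44]},{"hand":0.5,"travel":[-0.03,-0.337,-0.1],"dr":[0,0,0.44]},{"hand":0.5,"travel":[-0.03,-0.337,-0.1],"dr":[0,0,0.44]}]' 20
cat > fit.py <<'E'
from h import *
from scipy.optimize import minimize
def parts(x,y,t,z0=0.):
    an=t+np.radians(30+60*np.arange(6)); r=.03/np.cos(np.pi/6)
    hx=[[x+r*np.cos(a),y+r*np.sin(a),z0+z] for z in (0,.024) for a in an]
    an=t+np.radians(45+90*np.arange(4)); r=.011*2**.5
    tg=[[x+r*np.cos(a),y+r*np.sin(a),z0+z] for z in (.024,.079) for a in an]
    return hx,tg
def mask(p,x,y,t,s,o,z0=0.,size=(480,480)):
    m=np.zeros(size,np.uint8)
    for q in parts(x,y,t,z0):
        h=cv2.convexHull(((proj(p,q)-o+.5)*s-.5).astype(np.float32)).reshape(-1,2)
        cv2.fillConvexPoly(m,np.round(h*16).astype(np.int32),1,cv2.LINE_8,4)
    return m
def fit(p,reg,z0=0.,s=6):
    ys,xs=np.nonzero(reg); o=np.array([xs.min()-8,ys.min()-8])
    w,h=int(xs.max()-o[0]+9),int(ys.max()-o[1]+9)
    ref=cv2.resize(reg[o[1]:o[1]+h,o[0]:o[0]+w].astype(np.float32),(w*s,h*s),interpolation=cv2.INTER_LINEAR)>.5
    c=at(p,[xs.mean(),ys.mean()],z0+.02)
    def cost(v):
        m=mask(p,v[0],v[1],v[2],s,o,z0,ref.shape)>0
        return 1-(m&ref).sum()/(m|ref).sum()
    out=[]
    for t in np.radians(np.arange(0,180,15)):
        r=minimize(cost,[c[0],c[1],t],method='Nelder-Mead',options=dict(initial_simplex=[[c[0],c[1],t],[c[0]+.01,c[1],t],[c[0],c[1]+.01,t],[c[0],c[1],t+.15]],maxiter=80))
        out.append((round(1-r.fun,3),r.x[0],r.x[1],np.degrees(r.x[2])%180))
    return sorted(out,reverse=True)
E
python3 - <<'E'
from fit import *
import pickle
np.set_printoptions(precision=4,suppress=True)
p=ctrl.camera('wrist'); pickle.dump(p,open('w3.pkl','wb')); ims=[]
print(ctrl.get_state()['position'])
for d in ctrl.silhouettes(p,'stake1'):
    e=d['extent']; print(round(d['score'],2),np.array(e),at(p,e[:2],.02))
    if d['score']<.3: continue
    col=p['image'][d['region']].mean(0)
    print(' col',col)
    if col[2]>1.4*col[0]: continue
    for r in fit(p,d['region'])[:4]: print('   ',np.array(r))
cv2.imwrite('pics/w3.png',cv2.resize(p['image'],None,fx=1.25,fy=1.25,interpolation=2))
E
```

```text
clock: 14.2
position: [0.5744, -0.3368, 0.3292]
tool_rot: [0.705, 0.709, 0.0, 0.001]
contact_force: [-0.1, -0.1, 0.9]
opening: 0.0432
grasp_force: 0.0
[ 0.5743 -0.3371  0.3292]
0.95 [363.5 131.6  45.3  38.9] [ 0.6422 -0.279   0.02  ]
 col [155.7795 158.9976 154.2316]
    [  0.963    0.6416  -0.2798 140.825 ]
    [ 0.963   0.6416 -0.2798 80.825 ]
    [ 0.963   0.6416 -0.2798 20.825 ]
    [  0.962    0.6417  -0.2798 141.52  ]
0.88 [ 86.8 184.6  61.7  38.6] [ 0.1806 -0.3688  0.02  ]
 col [ 27.9262  36.5511 143.2646]
0.85 [363.3  79.5  45.   45.8] [ 0.6385 -0.2009  0.02  ]
 col [163.9252 167.2034 162.5034]
    [  0.964    0.6401  -0.2008 164.7754]
    [  0.964    0.6401  -0.2008 104.7754]
    [ 0.964   0.6401 -0.2008 44.7754]
    [  0.964    0.6401  -0.2008 164.8052]
0.83 [165.1  75.1  63.2  42.6] [ 0.3343 -0.1966  0.02  ]
 col [ 41.3122  56.0898 138.5168]
0.8 [298.2  77.8  43.9  47.3] [ 0.5383 -0.1991  0.02  ]
 col [163.5927 166.414  163.5933]
    [  0.966    0.5388  -0.1983 156.8761]
    [ 0.966   0.5388 -0.1983 96.8761]
    [ 0.966   0.5388 -0.1983 36.8761]
    [  0.966    0.5388  -0.1982 157.2979]
0.72 [250.7 138.9  42.7  45.6] [ 0.4602 -0.2917  0.02  ]
 col [117.1298 121.8398 119.8815]
    [ 0.969   0.4608 -0.2923 49.7383]
    [ 0.969   0.4608 -0.2925 49.8105]
    [ 0.969   0.4607 -0.2924 50.2106]
    [  0.969    0.4607  -0.2924 170.2574]
0.68 [328.  118.3  38.4  45. ] [ 0.5849 -0.2588  0.02  ]
 col [155.0596 157.6187 152.8964]
    [  0.97     0.5812  -0.2587 166.0633]
    [  0.97     0.5812  -0.2587 106.0633]
    [ 0.97    0.5812 -0.2587 46.0633]
    [  0.97     0.5811  -0.2586 166.2594]
0.68 [176.8 242.3  29.7   4. ] [ 0.3194 -0.4722  0.02  ]
 col [ 30.9174  43.0459 100.3028]
```

View pics/w3.png

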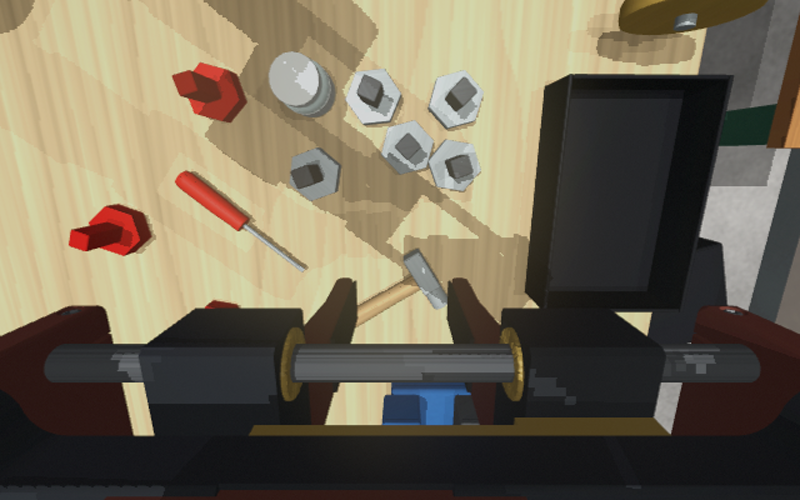

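The picture shows the five grey stakes at (372,95), (456,98), (408,147), (455,165) and (315,173), with the jar at (300,83). The knocked stake nearly touches its neighbour. I now resolve the tang orientations.

Run:
```python
from fit import *
import pickle
p=pickle.load(open('w3.pkl','rb'))
S=dict(A=(.6401,-.2008,44.8),B=(.6416,-.2798,20.8),C=(.5812,-.2587,46.1),D=(.5388,-.1983,36.9),E=(.4608,-.2924,50.))
rows=[]
for n,(x,y,t) in S.items():
    s=8; c=proj(p,[[x,y,.04]])[0]; o=np.round(c).astype(int)-[12,13]
    im=cv2.resize(p['image'][o[1]:o[1]+26,o[0]:o[0]+24],None,fx=s,fy=s,interpolation=cv2.INTER_CUBIC)[:200,:155+37]
    ims=[im]
    g=cv2.cvtColor(im,cv2.COLOR_BGR2GRAY); hx=parts(x,y,np.radians(t))[0]
    hm=np.zeros(g.shape,np.uint8); cv2.fillConvexPoly(hm,cv2.convexHull(np.round((proj(p,hx[6:])-o+.5)*s).astype(np.int32)),1)
    th,_=cv2.threshold(g[hm>0].reshape(-1,1),0,255,cv2.THRESH_OTSU); dk=(g<th)
    for k in range(3):
        best=0
        for dx in np.arange(-.003,.0031,.001):
          for dy in np.arange(-.003,.0031,.001):
            m=np.zeros(g.shape,np.uint8); q=parts(x+dx,y+dy,np.radians(t+60*k))[1]
            h=cv2.convexHull(((proj(p,q)-o+.5)*s).astype(np.float32)).astype(np.int32); cv2.fillConvexPoly(m,h,1)
            lo=hm>0
            i=((m>0)&dk&lo).sum()/(((m>0)|dk)&lo).sum()
            if i>best: best=i;bh=h;bd=(dx,dy)
        print(n,t+60*k,round(best,3),bd)
        j=im.copy(); q=parts(x,y,np.radians(t+60*k))[1][4:]
        cv2.polylines(j,[np.round((proj(p,q)-o+.5)*s).astype(np.int32)],True,(0,0,255),1); ims.append(j)
    rows.append(np.vstack([cv2.resize(i,(150,150)) for i in ims]))
cv2.imwrite('pics/tang.png',np.hstack(rows))
```

```text
A 44.8 0.962 (np.float64(0.0), np.float64(0.0))
A 104.8 0.819 (np.float64(0.002), np.float64(0.0))
A 164.8 0.827 (np.float64(-0.001), np.float64(0.001))
B 20.8 0.882 (np.float64(0.001), np.float64(-0.001))
B 80.8 0.809 (np.float64(0.001), np.float64(-0.002))
B 140.8 0.845 (np.float64(0.002), np.float64(-0.002))
C 46.1 0.702 (np.float64(0.0), np.float64(0.0))
C 106.1 0.63 (np.float64(0.002), np.float64(-0.002))
C 166.1 0.625 (np.float64(0.002), np.float64(-0.002))
D 36.9 0.838 (np.float64(0.0), np.float64(-0.001))
D 96.9 0.804 (np.float64(0.001), np.float64(0.0))
D 156.9 0.923 (np.float64(0.0), np.float64(0.0))
E 50.0 0.808 (np.float64(0.0), np.float64(-0.002))
E 110.0 0.969 (np.float64(0.0), np.float64(0.0))
E 170.0 0.807 (np.float64(-0.001), np.float64(0.001))
```

View pics/tang.png

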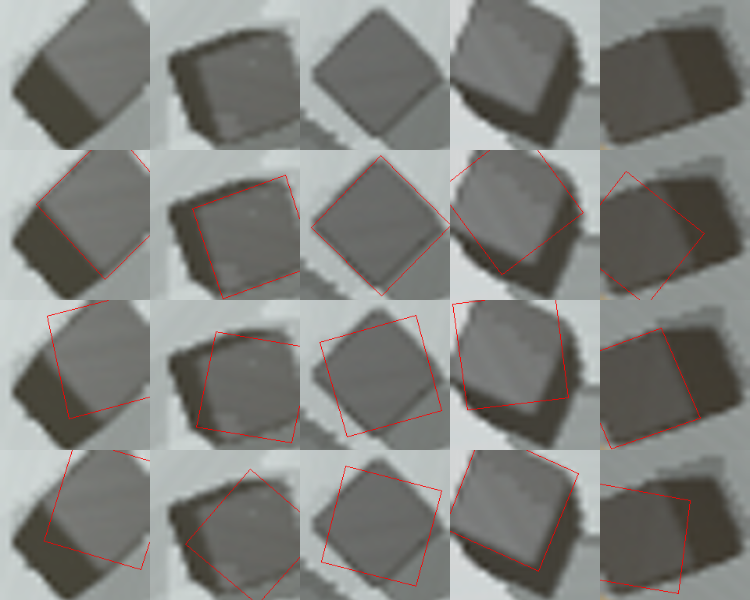

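Tang faces align clearly at A 44.8°, B 20.8°, C 46.1°, D 156.9° and E 110.0°. I start with A, squeezing it in two directions to centre it in the grip.

```bash
cat > go.py <<'E'
# python3 go.py x y z a_deg : prints travel and dr units from the present measured pose
import sys; from h import *
x,y,z,a=map(float,sys.argv[1:5]); s=ctrl.get_state(); q=s['tool_rot']
now=np.degrees(np.arctan2(2*q[1]**2-1+2*q[3]**2,2*(q[0]*q[1]-q[2]*q[3])))
d=(a-now+180)%360-180
print('t',round(s['clock'],1),'pos',np.round(s['position'],4),'a',round(now,1),'open',round(s['opening'],4),'F',round(s['grasp_force'],1),'| travel',np.round((np.array([x,y,z])-s['position'])/.8,4),'dr',round(d/30,3))
E
python3 -m jog '[{"hand":0.5,"travel":[0.082,0.17,0],"dr":[0,0,0.74]},{"hand":0.5,"travel":[0.082,0.17,0],"dr":[0,0,0.74]},{"hand":0.5,"travel":[0.082,0.17,0],"dr":[0,0,0.74]},{"hand":0.5,"travel":[0.082,0.17,0],"dr":[0,0,0.74]},{"hand":0.5,"travel":[0.082,0.17,-0.27],"dr":[0,0,0.74]},{"hand":0.5,"travel":[0.082,0.17,-0.27],"dr":[0,0,0.74]},{"hand":0.5,"travel":[0.082,0.17,-0.27],"dr":[0,0,0.74]},{"hand":0.5,"travel":[0.082,0.17,-0.27],"dr":[0,0,0.74]},{"hand":0.5,"travel":[0.082,0.17,-0.27],"dr":[0,0,0.74]},{"hand":0.5,"travel":[0.082,0.17,-0.27],"dr":[0,0,0.74]}]' 15 >/dev/null
python3 -m jog '[{"hand":0.5,"travel":[0,0,0],"dr":[0,0,0.74]},{"hand":0.5,"travel":[0,0,0],"dr":[0,0,0.74]},{"hand":0.5,"travel":[0,0,0],"dr":[0,0,0.74]},{"hand":0.5,"travel":[0,0,-0.05],"dr":[0,0,0.74]},{"hand":0.5,"travel":[0,0,-0.096],"dr":[0,0,0.74]},{"hand":0.5,"travel":[0,0,-0.096],"dr":[0,0,0.74]},{"hand":0.5,"travel":[0,0,-0.096],"dr":[0,0,0.74]}]' 15 >/dev/null
python3 go.py .6401 -.2008 .034 44.8
python3 -m jog '[{"hand":0,"travel":[0,0,0],"dr":[0,0,0]},{"hand":0,"travel":[0,0,0],"dr":[0,0,0]},{"hand":0,"travel":[0,0,0],"dr":[0,0,0]},{"hand":0,"travel":[0,0,0],"dr":[0,0,0]},{"hand":0,"travel":[0,0,0],"dr":[0,0,0]},{"hand":0,"travel":[0,0,0],"dr":[0,0,0]}]' 15
python3 go.py .6401 -.2008 .034 -45.2
```

```text
t 16.0 pos [ 0.6399 -0.2032  0.0369] a 44.6 open 0.0438 F 0.0 | travel [ 0.0002  0.003  -0.0037] dr 0.007
clock: 16.6
position: [0.6411, -0.2029, 0.0374]
tool_rot: [0.386, 0.923, 0.0, 0.002]
contact_force: [2.4, 2.9, 6.1]
opening: 0.0218
grasp_force: 15.0
t 16.6 pos [ 0.6411 -0.2029  0.0374] a 44.6 open 0.0218 F 15.0 | travel [-0.0013  0.0027 -0.0042] dr -2.994
```

```bash
python3 -m jog '[{"hand":0.5,"travel":[0,0,0],"dr":[0,0,0]},{"hand":0.5,"travel":[0,0,0],"dr":[0,0,0]},{"hand":0.5,"travel":[0,0,0],"dr":[0,0,0]},{"hand":0.5,"travel":[0,0,0],"dr":[0,0,0]},{"hand":0.5,"travel":[0,0,0],"dr":[0,0,-1]},{"hand":0.5,"travel":[0,0,0],"dr":[0,0,-1]},{"hand":0.5,"travel":[0,0,0],"dr":[0,0,-1]},{"hand":0.5,"travel":[0,0,0],"dr":[0,0,-1]}]' 15 >/dev/null
python3 -m jog '[{"hand":0.5,"travel":[0,0,0],"dr":[0,0,-1]},{"hand":0.5,"travel":[0,0,0],"dr":[0,0,-1]},{"hand":0.5,"travel":[0,0,0],"dr":[0,0,-1]},{"hand":0.5,"travel":[0,0,0],"dr":[0,0,-1]}]' >/dev/null
python3 -m jog '[{"hand":0.5,"travel":[0,0,0],"dr":[0,0,-1]},{"hand":0.5,"travel":[0,0,0],"dr":[0,0,-1]},{"hand":0.5,"travel":[0,0,0],"dr":[0,0,-1]},{"hand":0.5,"travel":[0,0,0],"dr":[0,0,-1]},{"hand":0,"travel":[0,0,0],"dr":[0,0,-1]},{"hand":0,"travel":[0,0,0],"dr":[0,0,-1]},{"hand":0,"travel":[0,0,0],"dr":[0,0,-1]},{"hand":0,"travel":[0,0,0],"dr":[0,0,-1]},{"hand":0,"travel":[0,0,0],"dr":[0,0,-1]},{"hand":0,"travel":[0,0,0],"dr":[0,0,-1]}]' 30
python3 go.py .6401 -.2008 .034 -45.2
python3 -m jog '[{"hand":0,"travel":[0,0,0.06],"dr":[0,0,0]},{"hand":0,"travel":[0,0,0.12],"dr":[0,0,0]},{"hand":0,"travel":[0,0,0.18],"dr":[0,0,0]},{"hand":0,"travel":[0,0,0.2],"dr":[0,0,0]},{"hand":0,"travel":[0,0,0.2],"dr":[0,0,0]}]' 40
python3 go.py .6637 .0673 .13 -18
```

```text
clock: 18.8
position: [0.6387, -0.2024, 0.0353]
tool_rot: [0.925, 0.38, -0.0, -0.0]
contact_force: [-2.8, 2.4, 0.9]
opening: 0.022
grasp_force: 30.0
t 18.8 pos [ 0.6387 -0.2024  0.0353] a -45.4 open 0.022 F 30.0 | travel [ 0.0018  0.002  -0.0016] dr 0.006
clock: 19.3
position: [0.6411, -0.2037, 0.1983]
tool_rot: [0.925, 0.38, 0.002, 0.002]
contact_force: [1.2, 0.0, -7.3]
opening: 0.0218
grasp_force: 40.0
t 19.3 pos [ 0.6411 -0.2037  0.1983] a -45.4 open 0.0218 F 40.0 | travel [ 0.0283  0.3387 -0.0854] dr 0.913
```

```bash
python3 -m jog '[{"hand":0,"travel":[0.028,0.339,0],"dr":[0,0,0.913]},{"hand":0,"travel":[0.028,0.339,0],"dr":[0,0,0.913]},{"hand":0,"travel":[0.028,0.339,0],"dr":[0,0,0.913]},{"hand":0,"travel":[0.028,0.339,0],"dr":[0,0,0.913]},{"hand":0,"travel":[0.028,0.339,0],"dr":[0,0,0.913]},{"hand":0,"travel":[0.028,0.339,0],"dr":[0,0,0.913]},{"hand":0,"travel":[0.028,0.339,0],"dr":[0,0,0.913]},{"hand":0,"travel":[0.028,0.339,-0.07],"dr":[0,0,0.913]},{"hand":0,"travel":[0.028,0.339,-0.12],"dr":[0,0,0.913]},{"hand":0,"travel":[0.028,0.339,-0.142],"dr":[0,0,0.913]},{"hand":0,"travel":[0.028,0.339,-0.142],"dr":[0,0,0.913]},{"hand":0,"travel":[0.028,0.339,-0.142],"dr":[0,0,0.913]}]' 40
python3 go.py .6637 .0673 .0753 -18
```

```text
clock: 20.5
position: [0.6601, 0.0675, 0.0795]
tool_rot: [0.809, 0.588, -0.002, -0.001]
contact_force: [0.3, 0.2, -6.3]
opening: 0.0221
grasp_force: 40.0
t 20.5 pos [0.6601 0.0675 0.0795] a -18.0 open 0.0221 F 40.0 | travel [ 0.0045 -0.0003 -0.0053] dr 0.001
```

```bash
for i in 1 2 3; do python3 -m jog '[{"hand":0,"travel":[0,0,0],"dr":[0,0,0]},{"hand":0,"travel":[0,0,0],"dr":[0,0,0]}]' 40 >/dev/null; python3 go.py .6637 .0673 .0753 -18; done
```

```text
t 20.7 pos [0.662  0.0681 0.0821] a -18.0 open 0.0218 F 40.0 | travel [ 0.0021 -0.0009 -0.0085] dr 0.001
t 20.9 pos [0.6619 0.0684 0.0823] a -18.0 open 0.0222 F 40.0 | travel [ 0.0023 -0.0014 -0.0087] dr 0.0
t 21.1 pos [0.6617 0.0685 0.082 ] a -18.0 open 0.022 F 40.0 | travel [ 0.0025 -0.0015 -0.0084] dr -0.0
```

```bash
python3 -m jog '[{"hand":0,"travel":[0.0024,-0.0014,-0.004],"dr":[0,0,0]},{"hand":0,"travel":[0.0024,-0.0014,-0.0075],"dr":[0,0,0]},{"hand":0,"travel":[0.0024,-0.0014,-0.0075],"dr":[0,0,0]},{"hand":0,"travel":[0.0024,-0.0014,-0.0075],"dr":[0,0,0]}]' 40 | grep contact;  python3 go.py .6637 .0673 .0753 -18
python3 -m jog '[{"hand":0,"travel":[0,0,-0.002],"dr":[0,0,0]},{"hand":0,"travel":[0,0,-0.002],"dr":[0,0,0]},{"hand":0,"travel":[0,0,-0.002],"dr":[0,0,0]}]' 40 | grep contact;  python3 go.py .6637 .0673 .0753 -18
```

```text
contact_force: [-0.7, -0.5, -6.1]
t 21.5 pos [0.6633 0.0673 0.0755] a -18.0 open 0.0221 F 40.0 | travel [ 0.0005  0.     -0.0003] dr 0.0
contact_force: [-0.1, 0.3, -7.2]
t 21.8 pos [0.6635 0.0673 0.0742] a -18.0 open 0.0218 F 40.0 | travel [0.0003 0.     0.0014] dr 0.0
```

```bash
for i in 1 2; do python3 -m jog '[{"hand":0,"travel":[0,0,-0.0015],"dr":[0,0,0]},{"hand":0,"travel":[0,0,-0.0015],"dr":[0,0,0]},{"hand":0,"travel":[0,0,-0.0015],"dr":[0,0,0]}]' 40 | grep contact;  python3 go.py .6637 .0673 .0753 -18; done
```

```text
contact_force: [-1.6, 0.8, 0.9]
t 22.1 pos [0.6637 0.0673 0.0737] a -18.0 open 0.0217 F 40.0 | travel [-0.    -0.     0.002] dr 0.0
contact_force: [-4.3, 0.7, 8.3]
t 22.4 pos [0.6638 0.0674 0.0736] a -18.0 open 0.0219 F 40.0 | travel [-0.0001 -0.0001  0.0021] dr -0.0
```

```bash
python3 -m jog '[{"hand":0.45,"travel":[0,0,0.002],"dr":[0,0,0]},{"hand":0.45,"travel":[0,0,0.002],"dr":[0,0,0]},{"hand":0.45,"travel":[0,0,0.002],"dr":[0,0,0]},{"hand":0.45,"travel":[0,0,0.05],"dr":[0,0,0]},{"hand":0.45,"travel":[0,0,0.1],"dr":[0,0,0]},{"hand":0.5,"travel":[0,0,0.16],"dr":[0,0,0]},{"hand":0.5,"travel":[-0.028,-0.436,0.16],"dr":[0,0,-0.85]},{"hand":0.5,"travel":[-0.028,-0.436,0.16],"dr":[0,0,-0.85]},{"hand":0.5,"travel":[-0.028,-0.436,0.16],"dr":[0,0,-0.85]},{"hand":0.5,"travel":[-0.028,-0.436,0.16],"dr":[0,0,-0.85]},{"hand":0.5,"travel":[-0.028,-0.436,0.16],"dr":[0,0,-0.85]},{"hand":0.5,"travel":[-0.028,-0.436,0.16],"dr":[0,0,-0.85]}]' 15
python3 go.py .6416 -.2815 .034 -69.2
```

```text
clock: 23.6
position: [0.6441, -0.2342, 0.1998]
tool_rot: [0.919, 0.395, 0.0, 0.0]
contact_force: [0.1, 0.2, -0.3]
opening: 0.0442
grasp_force: 0.0
t 23.6 pos [ 0.6441 -0.2342  0.1998] a -43.5 open 0.0442 F 0.0 | travel [-0.0031 -0.0592 -0.2073] dr -0.857
```

```bash
python3 -m jog '[{"hand":0.5,"travel":[-0.003,-0.059,0],"dr":[0,0,-0.857]},{"hand":0.5,"travel":[-0.003,-0.059,0],"dr":[0,0,-0.857]},{"hand":0.5,"travel":[-0.003,-0.059,0],"dr":[0,0,-0.857]},{"hand":0.5,"travel":[-0.003,-0.059,-0.08],"dr":[0,0,-0.857]},{"hand":0.5,"travel":[-0.003,-0.059,-0.14],"dr":[0,0,-0.857]},{"hand":0.5,"travel":[-0.003,-0.059,-0.18],"dr":[0,0,-0.857]},{"hand":0.5,"travel":[-0.003,-0.059,-0.207],"dr":[0,0,-0.857]},{"hand":0.5,"travel":[-0.003,-0.059,-0.207],"dr":[0,0,-0.857]},{"hand":0.5,"travel":[-0.003,-0.059,-0.207],"dr":[0,0,-0.857]}]' 15 >/dev/null
python3 go.py .6416 -.2815 .034 -69.2
python3 -m jog '[{"hand":0,"travel":[0,0,0],"dr":[0,0,0]},{"hand":0,"travel":[0,0,0],"dr":[0,0,0]},{"hand":0,"travel":[0,0,0],"dr":[0,0,0]},{"hand":0,"travel":[0,0,0],"dr":[0,0,0]},{"hand":0,"travel":[0,0,0],"dr":[0,0,0]},{"hand":0,"travel":[0,0,0],"dr":[0,0,0]},{"hand":0.5,"travel":[0,0,0],"dr":[0,0,0]},{"hand":0.5,"travel":[0,0,0],"dr":[0,0,0]},{"hand":0.5,"travel":[0,0,0],"dr":[0,0,0]},{"hand":0.5,"travel":[0,0,0],"dr":[0,0,0]}]' 15 >/dev/null
python3 go.py .6416 -.2815 .034 20.8
python3 -m jog '[{"hand":0.5,"travel":[0,0,0],"dr":[0,0,1]},{"hand":0.5,"travel":[0,0,0],"dr":[0,0,1]},{"hand":0.5,"travel":[0,0,0],"dr":[0,0,1]},{"hand":0.5,"travel":[0,0,0],"dr":[0,0,1]}]' >/dev/null
python3 -m jog '[{"hand":0.5,"travel":[0,0,0],"dr":[0,0,1]},{"hand":0.5,"travel":[0,0,0],"dr":[0,0,1]},{"hand":0.5,"travel":[0,0,0],"dr":[0,0,1]},{"hand":0.5,"travel":[0,0,0],"dr":[0,0,1]}]' >/dev/null
python3 -m jog '[{"hand":0.5,"travel":[0,0,0],"dr":[0,0,1]},{"hand":0.5,"travel":[0,0,0],"dr":[0,0,1]},{"hand":0.5,"travel":[0,0,0],"dr":[0,0,1]},{"hand":0.5,"travel":[0,0,0],"dr":[0,0,1]},{"hand":0,"travel":[0,0,0],"dr":[0,0,1]},{"hand":0,"travel":[0,0,0],"dr":[0,0,1]},{"hand":0,"travel":[0,0,0],"dr":[0,0,1]},{"hand":0,"travel":[0,0,0],"dr":[0,0,1]},{"hand":0,"travel":[0,0,0],"dr":[0,0,1]},{"hand":0,"travel":[0,0,0],"dr":[0,0,1]}]' 30
python3 go.py .6416 -.2815 .034 20.8
```

```text
t 24.5 pos [ 0.6422 -0.2795  0.0344] a -69.2 open 0.0436 F 0.0 | travel [-0.0008 -0.0025 -0.0005] dr 0.001
t 25.5 pos [ 0.6418 -0.2793  0.0341] a -69.2 open 0.044 F 0.0 | travel [-0.0002 -0.0028 -0.0001] dr 3.0
clock: 27.3
position: [0.6418, -0.2793, 0.0342]
tool_rot: [0.568, 0.823, -0.0, -0.0]
contact_force: [-0.3, -0.3, -1.0]
opening: 0.0221
grasp_force: 30.0
t 27.3 pos [ 0.6418 -0.2793  0.0342] a 20.8 open 0.0221 F 30.0 | travel [-0.0002 -0.0027 -0.0002] dr 0.001
```

```bash
python3 -m jog '[{"hand":0,"travel":[0,0,0.06],"dr":[0,0,0]},{"hand":0,"travel":[0,0,0.12],"dr":[0,0,0]},{"hand":0,"travel":[0,0,0.18],"dr":[0,0,0]},{"hand":0,"travel":[0,0,0.205],"dr":[0,0,0]},{"hand":0,"travel":[-0.048,0.417,0.205],"dr":[0,0,-0.293]},{"hand":0,"travel":[-0.048,0.417,0.205],"dr":[0,0,-0.293]},{"hand":0,"travel":[-0.048,0.417,0.205],"dr":[0,0,-0.293]},{"hand":0,"travel":[-0.048,0.417,0.205],"dr":[0,0,-0.293]},{"hand":0,"travel":[-0.048,0.417,0.205],"dr":[0,0,-0.293]},{"hand":0,"travel":[-0.048,0.417,0.205],"dr":[0,0,-0.293]},{"hand":0,"travel":[-0.048,0.417,0.205],"dr":[0,0,-0.293]},{"hand":0,"travel":[-0.048,0.417,0.205],"dr":[0,0,-0.293]}]' 40 >/dev/null
python3 -m jog '[{"hand":0,"travel":[0,0,0],"dr":[0,0,0]},{"hand":0,"travel":[0,0,0],"dr":[0,0,0]},{"hand":0,"travel":[0,0,0],"dr":[0,0,0]}]' 40
python3 go.py .6035 .0545 .083 12
```

```text
clock: 28.8
position: [0.6035, 0.0531, 0.1978]
tool_rot: [0.63, 0.777, -0.0, -0.0]
contact_force: [-0.0, 0.2, -6.9]
opening: 0.0219
grasp_force: 40.0
t 28.8 pos [0.6035 0.0531 0.1978] a 11.9 open 0.0219 F 40.0 | travel [ 0.      0.0018 -0.1435] dr 0.003
```

```bash
python3 -m jog '[{"hand":0,"travel":[0,0.0018,-0.05],"dr":[0,0,0]},{"hand":0,"travel":[0,0.0018,-0.09],"dr":[0,0,0]},{"hand":0,"travel":[0,0.0018,-0.112],"dr":[0,0,0]},{"hand":0,"travel":[0,0.0018,-0.112],"dr":[0,0,0]},{"hand":0,"travel":[0,0.0018,-0.112],"dr":[0,0,0]},{"hand":0,"travel":[0,0.0018,-0.112],"dr":[0,0,0]},{"hand":0,"travel":[0,0.0018,-0.112],"dr":[0,0,0]}]' 40 >/dev/null
python3 go.py .6035 .0545 .076 12
```

```text
t 29.5 pos [0.6049 0.0555 0.1102] a 12.0 open 0.0216 F 40.0 | travel [-0.0017 -0.0012 -0.0428] dr 0.001
```

```bash
python3 -m jog '[{"hand":0,"travel":[-0.0017,-0.0012,0],"dr":[0,0,0]},{"hand":0,"travel":[-0.0017,-0.0012,0],"dr":[0,0,0]},{"hand":0,"travel":[-0.0017,-0.0012,-0.015],"dr":[0,0,0]},{"hand":0,"travel":[-0.0017,-0.0012,-0.028],"dr":[0,0,0]},{"hand":0,"travel":[-0.0017,-0.0012,-0.04],"dr":[0,0,0]},{"hand":0,"travel":[-0.0017,-0.0012,-0.042],"dr":[0,0,0]},{"hand":0,"travel":[-0.0017,-0.0012,-0.042],"dr":[0,0,0]},{"hand":0,"travel":[-0.0017,-0.0012,-0.042],"dr":[0,0,0]}]' 40 |grep contact
python3 go.py .6035 .0545 .0727 12
python3 -m jog '[{"hand":0,"travel":[0,0,-0.002],"dr":[0,0,0]},{"hand":0,"travel":[0,0,-0.004],"dr":[0,0,0]},{"hand":0,"travel":[0,0,-0.005],"dr":[0,0,0]},{"hand":0,"travel":[0,0,-0.005],"dr":[0,0,0]}]' 40 |grep contact
python3 go.py .6035 .0545 .0727 12
```

```text
contact_force: [0.1, -0.3, -6.8]
t 30.3 pos [0.602  0.0548 0.0746] a 12.0 open 0.022 F 40.0 | travel [ 0.0018 -0.0004 -0.0024] dr 0.0
contact_force: [-7.0, -1.8, 17.6]
t 30.7 pos [0.6024 0.0546 0.0739] a 12.0 open 0.0222 F 40.0 | travel [ 0.0014 -0.0001 -0.0015] dr 0.0
```

```bash
python3 -m jog '[{"hand":0,"travel":[0.0008,0.0002,0.003],"dr":[0,0,0]},{"hand":0,"travel":[0.0016,0.0002,0.003],"dr":[0,0,0]},{"hand":0,"travel":[0.0016,0.0002,0.003],"dr":[0,0,0]},{"hand":0,"travel":[0.0016,0.0002,0.003],"dr":[0,0,0]}]' 40 |grep contact
python3 go.py .6035 .0545 .0727 12
```

```text
contact_force: [-1.1, -0.3, 5.2]
t 31.1 pos [0.6038 0.0549 0.0739] a 12.0 open 0.0217 F 40.0 | travel [-0.0004 -0.0005 -0.0015] dr 0.0
```

```bash
python3 -m jog '[{"hand":0.45,"travel":[0,0,0],"dr":[0,0,0]},{"hand":0.45,"travel":[0,0,0],"dr":[0,0,0]},{"hand":0.45,"travel":[0,0,0.002],"dr":[0,0,0]},{"hand":0.45,"travel":[0,0,0.05],"dr":[0,0,0]},{"hand":0.45,"travel":[0,0,0.1],"dr":[0,0,0]},{"hand":0.5,"travel":[0,0,0.16],"dr":[0,0,0]},{"hand":0.5,"travel":[-0.028,-0.393,0.16],"dr":[0,0,0.6]},{"hand":0.5,"travel":[-0.028,-0.393,0.16],"dr":[0,0,0.6]},{"hand":0.5,"travel":[-0.028,-0.393,0.16],"dr":[0,0,0.6]},{"hand":0.5,"travel":[-0.028,-0.393,0.16],"dr":[0,0,0.6]},{"hand":0.5,"travel":[-0.028,-0.393,0.16],"dr":[0,0,0.6]},{"hand":0.5,"travel":[-0.028,-0.393,0.16],"dr":[0,0,0.6]}]' 15 >/dev/null
python3 -m jog '[{"hand":0.5,"travel":[0,0,0],"dr":[0,0,0]}]'
python3 go.py .5812 -.2595 .035 46.1
```

```text
clock: 32.4
position: [0.5824, -0.2451, 0.2015]
tool_rot: [0.502, 0.865, -0.001, 0.001]
contact_force: [-0.5, 0.6, -0.0]
opening: 0.0439
grasp_force: 0.0
t 32.4 pos [ 0.5824 -0.2451  0.2015] a 29.7 open 0.0439 F 0.0 | travel [-0.0015 -0.018  -0.2081] dr 0.547
```

```bash
python3 -m jog '[{"hand":0.5,"travel":[-0.0015,-0.018,0],"dr":[0,0,0.547]},{"hand":0.5,"travel":[-0.0015,-0.018,0],"dr":[0,0,0.547]},{"hand":0.5,"travel":[-0.0015,-0.018,0],"dr":[0,0,0.547]},{"hand":0.5,"travel":[-0.0015,-0.018,-0.08],"dr":[0,0,0.547]},{"hand":0.5,"travel":[-0.0015,-0.018,-0.14],"dr":[0,0,0.547]},{"hand":0.5,"travel":[-0.0015,-0.018,-0.18],"dr":[0,0,0.547]},{"hand":0.5,"travel":[-0.0015,-0.018,-0.208],"dr":[0,0,0.547]},{"hand":0.5,"travel":[-0.0015,-0.018,-0.208],"dr":[0,0,0.547]},{"hand":0.5,"travel":[-0.0015,-0.018,-0.208],"dr":[0,0,0.547]}]' 15 >/dev/null
python3 go.py .5812 -.2595 .035 46.1
python3 -m jog '[{"hand":0,"travel":[0,0,0],"dr":[0,0,0]},{"hand":0,"travel":[0,0,0],"dr":[0,0,0]},{"hand":0,"travel":[0,0,0],"dr":[0,0,0]},{"hand":0,"travel":[0,0,0],"dr":[0,0,0]},{"hand":0,"travel":[0,0,0],"dr":[0,0,0]},{"hand":0,"travel":[0,0,0],"dr":[0,0,0]},{"hand":0.5,"travel":[0,0,0],"dr":[0,0,0]},{"hand":0.5,"travel":[0,0,0],"dr":[0,0,0]},{"hand":0.5,"travel":[0,0,0],"dr":[0,0,0]},{"hand":0.5,"travel":[0,0,0],"dr":[0,0,0]}]' 15 >/dev/null
python3 -m jog '[{"hand":0.5,"travel":[0,0,0],"dr":[0,0,-1]},{"hand":0.5,"travel":[0,0,0],"dr":[0,0,-1]},{"hand":0.5,"travel":[0,0,0],"dr":[0,0,-1]},{"hand":0.5,"travel":[0,0,0],"dr":[0,0,-1]}]' >/dev/null
python3 -m jog '[{"hand":0.5,"travel":[0,0,0],"dr":[0,0,-1]},{"hand":0.5,"travel":[0,0,0],"dr":[0,0,-1]},{"hand":0.5,"travel":[0,0,0],"dr":[0,0,-1]},{"hand":0.5,"travel":[0,0,0],"dr":[0,0,-1]}]' >/dev/null
python3 -m jog '[{"hand":0.5,"travel":[0,0,0],"dr":[0,0,-1]},{"hand":0.5,"travel":[0,0,0],"dr":[0,0,-1]},{"hand":0.5,"travel":[0,0,0],"dr":[0,0,-1]},{"hand":0.5,"travel":[0,0,0],"dr":[0,0,-1]},{"hand":0,"travel":[0,0,0],"dr":[0,0,-1]},{"hand":0,"travel":[0,0,0],"dr":[0,0,-1]},{"hand":0,"travel":[0,0,0],"dr":[0,0,-1]},{"hand":0,"travel":[0,0,0],"dr":[0,0,-1]},{"hand":0,"travel":[0,0,0],"dr":[0,0,-1]},{"hand":0,"travel":[0,0,0],"dr":[0,0,-1]}]' 30
python3 go.py .6229 .1136 .2 -18
```

```text
t 33.3 pos [ 0.5817 -0.2523  0.0353] a 46.3 open 0.0439 F 0.0 | travel [-0.0006 -0.0091 -0.0004] dr -0.007
clock: 36.1
position: [0.5805, -0.2521, 0.0348]
tool_rot: [0.919, 0.394, -0.0, -0.001]
contact_force: [-2.5, 3.5, 1.9]
opening: 0.0218
grasp_force: 30.0
t 36.1 pos [ 0.5805 -0.2521  0.0348] a -43.6 open 0.0218 F 30.0 | travel [0.053  0.4572 0.2065] dr 0.852
```

```bash
python3 -m jog '[{"hand":0,"travel":[0,0,0.06],"dr":[0,0,0]},{"hand":0,"travel":[0,0,0.12],"dr":[0,0,0]},{"hand":0,"travel":[0,0,0.18],"dr":[0,0,0]},{"hand":0,"travel":[0,0,0.205],"dr":[0,0,0]},{"hand":0,"travel":[0.053,0.457,0.205],"dr":[0,0,0.852]},{"hand":0,"travel":[0.053,0.457,0.205],"dr":[0,0,0.852]},{"hand":0,"travel":[0.053,0.457,0.205],"dr":[0,0,0.852]},{"hand":0,"travel":[0.053,0.457,0.205],"dr":[0,0,0.852]},{"hand":0,"travel":[0.053,0.457,0.205],"dr":[0,0,0.852]},{"hand":0,"travel":[0.053,0.457,0.205],"dr":[0,0,0.852]},{"hand":0,"travel":[0.053,0.457,0.205],"dr":[0,0,0.852]},{"hand":0,"travel":[0.053,0.457,0.205],"dr":[0,0,0.852]}]' 40 >/dev/null
python3 -m jog '[{"hand":0,"travel":[0,0,0],"dr":[0,0,0]},{"hand":0,"travel":[0,0,0],"dr":[0,0,0]},{"hand":0,"travel":[0,0,0],"dr":[0,0,0]},{"hand":0,"travel":[0,0,0],"dr":[0,0,0]}]' 40 >/dev/null
python3 go.py .6229 .1136 .109 -18
```

```text
t 37.7 pos [0.6236 0.1112 0.1987] a -18.1 open 0.022 F 40.0 | travel [-0.0009  0.003  -0.1121] dr 0.004
```

```bash
python3 -m jog '[{"hand":0,"travel":[-0.001,0.003,-0.05],"dr":[0,0,0]},{"hand":0,"travel":[-0.001,0.003,-0.09],"dr":[0,0,0]},{"hand":0,"travel":[-0.001,0.003,-0.112],"dr":[0,0,0]},{"hand":0,"travel":[-0.001,0.003,-0.112],"dr":[0,0,0]},{"hand":0,"travel":[-0.001,0.003,-0.112],"dr":[0,0,0]},{"hand":0,"travel":[-0.001,0.003,-0.112],"dr":[0,0,0]},{"hand":0,"travel":[-0.001,0.003,-0.112],"dr":[0,0,0]},{"hand":0,"travel":[-0.001,0.003,-0.112],"dr":[0,0,0]}]' 40 >/dev/null
python3 go.py .6229 .1136 .076 -18
```

```text
t 38.5 pos [0.6238 0.1152 0.1107] a -18.0 open 0.0217 F 40.0 | travel [-0.0011 -0.0019 -0.0434] dr 0.001
```

```bash
python3 -m jog '[{"hand":0,"travel":[-0.0011,-0.0019,0],"dr":[0,0,0]},{"hand":0,"travel":[-0.0011,-0.0019,0],"dr":[0,0,0]},{"hand":0,"travel":[-0.0011,-0.0019,-0.015],"dr":[0,0,0]},{"hand":0,"travel":[-0.0011,-0.0019,-0.028],"dr":[0,0,0]},{"hand":0,"travel":[-0.0011,-0.0019,-0.04],"dr":[0,0,0]},{"hand":0,"travel":[-0.0011,-0.0019,-0.042],"dr":[0,0,0]},{"hand":0,"travel":[-0.0011,-0.0019,-0.042],"dr":[0,0,0]},{"hand":0,"travel":[-0.0011,-0.0019,-0.042],"dr":[0,0,0]},{"hand":0,"travel":[-0.0011,-0.0019,-0.042],"dr":[0,0,0]}]' 40 |grep contact
python3 go.py .6229 .1136 .0735 -18
python3 -m jog '[{"hand":0,"travel":[0,0,-0.0015],"dr":[0,0,0]},{"hand":0,"travel":[0,0,-0.003],"dr":[0,0,0]},{"hand":0,"travel":[0,0,-0.003],"dr":[0,0,0]},{"hand":0,"travel":[0,0,-0.003],"dr":[0,0,0]}]' 40 |grep contact
python3 go.py .6229 .1136 .0735 -18
```

```text
contact_force: [0.2, -0.2, -6.9]
t 39.4 pos [0.6221 0.1137 0.0758] a -18.0 open 0.0221 F 40.0 | travel [ 0.0009 -0.0001 -0.0028] dr 0.001
contact_force: [-3.7, -0.5, 5.8]
t 39.8 pos [0.6223 0.1136 0.0746] a -18.0 open 0.0216 F 40.0 | travel [ 0.0007 -0.     -0.0014] dr 0.001
```

```bash
python3 -m jog '[{"hand":0.45,"travel":[0,0,0],"dr":[0,0,0]},{"hand":0.45,"travel":[0,0,0],"dr":[0,0,0]},{"hand":0.45,"travel":[0,0,0.002],"dr":[0,0,0]},{"hand":0.45,"travel":[0,0,0.05],"dr":[0,0,0]},{"hand":0.45,"travel":[0,0,0.1],"dr":[0,0,0]},{"hand":0.5,"travel":[0,0,0.16],"dr":[0,0,0]},{"hand":0.5,"travel":[-0.104,-0.391,0.16],"dr":[0,0,-0.17]},{"hand":0.5,"travel":[-0.104,-0.391,0.16],"dr":[0,0,-0.17]},{"hand":0.5,"travel":[-0.104,-0.391,0.16],"dr":[0,0,-0.17]},{"hand":0.5,"travel":[-0.104,-0.391,0.16],"dr":[0,0,-0.17]},{"hand":0.5,"travel":[-0.104,-0.391,0.16],"dr":[0,0,-0.17]},{"hand":0.5,"travel":[-0.104,-0.391,0.16],"dr":[0,0,-0.17]}]' 15 >/dev/null
python3 -m jog '[{"hand":0.5,"travel":[0,-0.02,0],"dr":[0,0,0]},{"hand":0.5,"travel":[0,-0.02,0],"dr":[0,0,0]},{"hand":0.5,"travel":[0,-0.02,0],"dr":[0,0,0]},{"hand":0.5,"travel":[0,-0.02,0],"dr":[0,0,0]}]' >/dev/null
python3 go.py .5388 -.199 .035 -23.1
python3 - <<'E'
from fit import *
np.set_printoptions(precision=4,suppress=True)
for c in ('top','side'):
    p=ctrl.camera(c)
    for d in ctrl.landmark_of(p,'stake1')[:12]:
        if d['score']>.2: print(c,round(d['score'],2),at(p,d['position'],0))
E
```

```text
t 41.4 pos [ 0.5453 -0.1905  0.2013] a -23.0 open 0.0439 F 0.0 | travel [-0.0081 -0.0107 -0.2079] dr -0.002
top 0.86 [ 0.3164 -0.5182  0.    ]
top 0.83 [ 0.1882 -0.3594  0.    ]
top 0.77 [ 0.3383 -0.1923  0.    ]
top 0.73 [0.6392 0.1132 0.    ]
top 0.7 [ 0.3849 -0.6388  0.    ]
top 0.66 [0.6701 0.0622 0.    ]
top 0.6 [ 0.4557 -0.2984  0.    ]
top 0.51 [0.6154 0.0577 0.    ]
side 0.82 [ 0.3075 -0.5059  0.    ]
side 0.75 [ 0.3894 -0.637   0.    ]
side 0.73 [ 0.4626 -0.3066  0.    ]
side 0.73 [ 0.3561 -0.2025  0.    ]
side 0.67 [0.6284 0.1006 0.    ]
side 0.66 [ 0.1906 -0.3703  0.    ]
side 0.65 [0.6652 0.1632 0.    ]
side 0.63 [0.7004 0.1027 0.    ]
side 0.5 [ 0.5223 -0.1891  0.    ]
side 0.46 [ 0.3645 -0.3587  0.    ]
```

Stakes D and E have not moved. On to D.

```bash
python3 -m jog '[{"hand":0.5,"travel":[-0.008,-0.0105,0],"dr":[0,0,0]},{"hand":0.5,"travel":[-0.008,-0.0105,0],"dr":[0,0,0]},{"hand":0.5,"travel":[-0.008,-0.0105,-0.06],"dr":[0,0,0]},{"hand":0.5,"travel":[-0.008,-0.0105,-0.12],"dr":[0,0,0]},{"hand":0.5,"travel":[-0.008,-0.0105,-0.18],"dr":[0,0,0]},{"hand":0.5,"travel":[-0.008,-0.0105,-0.208],"dr":[0,0,0]},{"hand":0.5,"travel":[-0.008,-0.0105,-0.208],"dr":[0,0,0]},{"hand":0.5,"travel":[-0.008,-0.0105,-0.208],"dr":[0,0,0]}]' 15 >/dev/null
python3 go.py .5388 -.199 .035 -23.1
python3 -m jog '[{"hand":0,"travel":[0,0,0],"dr":[0,0,0]},{"hand":0,"travel":[0,0,0],"dr":[0,0,0]},{"hand":0,"travel":[0,0,0],"dr":[0,0,0]},{"hand":0,"travel":[0,0,0],"dr":[0,0,0]},{"hand":0,"travel":[0,0,0],"dr":[0,0,0]},{"hand":0,"travel":[0,0,0],"dr":[0,0,0]},{"hand":0.5,"travel":[0,0,0],"dr":[0,0,0]},{"hand":0.5,"travel":[0,0,0],"dr":[0,0,0]},{"hand":0.5,"travel":[0,0,0],"dr":[0,0,0]},{"hand":0.5,"travel":[0,0,0],"dr":[0,0,0]}]' 15 >/dev/null
python3 -m jog '[{"hand":0.5,"travel":[0,0,0],"dr":[0,0,1]},{"hand":0.5,"travel":[0,0,0],"dr":[0,0,1]},{"hand":0.5,"travel":[0,0,0],"dr":[0,0,1]},{"hand":0.5,"travel":[0,0,0],"dr":[0,0,1]}]' >/dev/null
python3 -m jog '[{"hand":0.5,"travel":[0,0,0],"dr":[0,0,1]},{"hand":0.5,"travel":[0,0,0],"dr":[0,0,1]},{"hand":0.5,"travel":[0,0,0],"dr":[0,0,1]},{"hand":0.5,"travel":[0,0,0],"dr":[0,0,1]}]' >/dev/null
python3 -m jog '[{"hand":0.5,"travel":[0,0,0],"dr":[0,0,1]},{"hand":0.5,"travel":[0,0,0],"dr":[0,0,1]},{"hand":0.5,"travel":[0,0,0],"dr":[0,0,1]},{"hand":0.5,"travel":[0,0,0],"dr":[0,0,1]},{"hand":0,"travel":[0,0,0],"dr":[0,0,1]},{"hand":0,"travel":[0,0,0],"dr":[0,0,1]},{"hand":0,"travel":[0,0,0],"dr":[0,0,1]},{"hand":0,"travel":[0,0,0],"dr":[0,0,1]},{"hand":0,"travel":[0,0,0],"dr":[0,0,1]},{"hand":0,"travel":[0,0,0],"dr":[0,0,1]}]' 30
python3 go.py .5621 .1003 .2 42
```

```text
t 42.4 pos [ 0.5387 -0.201   0.0353] a -23.2 open 0.0441 F 0.0 | travel [ 0.0001  0.0025 -0.0004] dr 0.002
clock: 45.2
position: [0.5386, -0.2005, 0.035]
tool_rot: [0.201, 0.98, 0.0, 0.0]
contact_force: [1.4, 2.8, 0.3]
opening: 0.0219
grasp_force: 30.0
t 45.2 pos [ 0.5386 -0.2005  0.035 ] a 66.8 open 0.0219 F 30.0 | travel [0.0293 0.376  0.2063] dr -0.828
```

```bash
python3 -m jog '[{"hand":0,"travel":[0,0,0.06],"dr":[0,0,0]},{"hand":0,"travel":[0,0,0.12],"dr":[0,0,0]},{"hand":0,"travel":[0,0,0.18],"dr":[0,0,0]},{"hand":0,"travel":[0,0,0.205],"dr":[0,0,0]},{"hand":0,"travel":[0.029,0.378,0.205],"dr":[0,0,-0.828]},{"hand":0,"travel":[0.029,0.378,0.205],"dr":[0,0,-0.828]},{"hand":0,"travel":[0.029,0.378,0.205],"dr":[0,0,-0.828]},{"hand":0,"travel":[0.029,0.378,0.205],"dr":[0,0,-0.828]},{"hand":0,"travel":[0.029,0.378,0.205],"dr":[0,0,-0.828]},{"hand":0,"travel":[0.029,0.378,0.205],"dr":[0,0,-0.828]},{"hand":0,"travel":[0.029,0.378,0.205],"dr":[0,0,-0.828]},{"hand":0,"travel":[0.029,0.378,0.205],"dr":[0,0,-0.828]}]' 40 >/dev/null
python3 -m jog '[{"hand":0,"travel":[0,0,0],"dr":[0,0,0]},{"hand":0,"travel":[0,0,0],"dr":[0,0,0]},{"hand":0,"travel":[0,0,-0.05],"dr":[0,0,0]},{"hand":0,"travel":[0,0,-0.09],"dr":[0,0,0]},{"hand":0,"travel":[0,0,-0.11],"dr":[0,0,0]},{"hand":0,"travel":[0,0,-0.11],"dr":[0,0,0]},{"hand":0,"travel":[0,0,-0.11],"dr":[0,0,0]},{"hand":0,"travel":[0,0,-0.11],"dr":[0,0,0]},{"hand":0,"travel":[0,0,-0.11],"dr":[0,0,0]}]' 40 >/dev/null
python3 go.py .5621 .1003 .076 42
```

```text
t 47.3 pos [0.563  0.1014 0.1125] a 42.0 open 0.0218 F 40.0 | travel [-0.0012 -0.0014 -0.0456] dr -0.0
```

```bash
python3 -m jog '[{"hand":0,"travel":[-0.0002,-0.0014,0],"dr":[0,0,0]},{"hand":0,"travel":[-0.0002,-0.0014,0],"dr":[0,0,0]},{"hand":0,"travel":[-0.0002,-0.0014,-0.015],"dr":[0,0,0]},{"hand":0,"travel":[-0.0002,-0.0014,-0.028],"dr":[0,0,0]},{"hand":0,"travel":[-0.0002,-0.0014,-0.04],"dr":[0,0,0]},{"hand":0,"travel":[-0.0002,-0.0014,-0.044],"dr":[0,0,0]},{"hand":0,"travel":[-0.0002,-0.0014,-0.044],"dr":[0,0,0]},{"hand":0,"travel":[-0.0002,-0.0014,-0.044],"dr":[0,0,0]},{"hand":0,"travel":[-0.0002,-0.0014,-0.044],"dr":[0,0,0]}]' 40 |grep contact
python3 go.py .5621 .1003 .0735 42
python3 -m jog '[{"hand":0,"travel":[0,0,-0.0015],"dr":[0,0,0]},{"hand":0,"travel":[0,0,-0.003],"dr":[0,0,0]},{"hand":0,"travel":[0,0,-0.003],"dr":[0,0,0]},{"hand":0,"travel":[0,0,-0.003],"dr":[0,0,0]}]' 40 |grep contact
python3 go.py .5621 .1003 .0735 42
```

```text
contact_force: [-0.5, -0.5, -7.1]
t 48.2 pos [0.5616 0.1006 0.0755] a 42.0 open 0.0219 F 40.0 | travel [ 0.0007 -0.0003 -0.0025] dr -0.001
contact_force: [-4.3, -0.0, 9.5]
t 48.6 pos [0.5618 0.1006 0.0749] a 42.0 open 0.022 F 40.0 | travel [ 0.0004 -0.0004 -0.0018] dr -0.001
```

```bash
python3 -m jog '[{"hand":0.45,"travel":[0,0,0],"dr":[0,0,0]},{"hand":0.45,"travel":[0,0,0],"dr":[0,0,0]},{"hand":0.45,"travel":[0,0,0.002],"dr":[0,0,0]},{"hand":0.45,"travel":[0,0,0.05],"dr":[0,0,0]},{"hand":0.45,"travel":[0,0,0.1],"dr":[0,0,0]},{"hand":0.5,"travel":[0,0,0.16],"dr":[0,0,0]},{"hand":0.5,"travel":[-0.126,-0.493,0.16],"dr":[0,0,-0.73]},{"hand":0.5,"travel":[-0.126,-0.493,0.16],"dr":[0,0,-0.73]},{"hand":0.5,"travel":[-0.126,-0.493,0.16],"dr":[0,0,-0.73]},{"hand":0.5,"travel":[-0.126,-0.493,0.16],"dr":[0,0,-0.73]},{"hand":0.5,"travel":[-0.126,-0.493,0.16],"dr":[0,0,-0.73]},{"hand":0.5,"travel":[-0.126,-0.493,0.16],"dr":[0,0,-0.73]}]' 15 >/dev/null
python3 -m jog '[{"hand":0.5,"travel":[-0.03,-0.11,0],"dr":[0,0,0]},{"hand":0.5,"travel":[-0.03,-0.11,0],"dr":[0,0,0]},{"hand":0.5,"travel":[-0.03,-0.11,0],"dr":[0,0,0]},{"hand":0.5,"travel":[-0.03,-0.11,0],"dr":[0,0,0]},{"hand":0.5,"travel":[-0.03,-0.11,0],"dr":[0,0,0]},{"hand":0.5,"travel":[-0.03,-0.11,0],"dr":[0,0,0]}]' >/dev/null
python3 go.py .4608 -.2935 .035 20
```

```text
t 50.4 pos [ 0.4636 -0.2766  0.2014] a 20.2 open 0.0439 F 0.0 | travel [-0.0035 -0.0211 -0.208 ] dr -0.008
```

```bash
python3 -m jog '[{"hand":0.5,"travel":[-0.0035,-0.021,0],"dr":[0,0,0]},{"hand":0.5,"travel":[-0.0035,-0.021,0],"dr":[0,0,0]},{"hand":0.5,"travel":[-0.0035,-0.021,-0.06],"dr":[0,0,0]},{"hand":0.5,"travel":[-0.0035,-0.021,-0.12],"dr":[0,0,0]},{"hand":0.5,"travel":[-0.0035,-0.021,-0.18],"dr":[0,0,0]},{"hand":0.5,"travel":[-0.0035,-0.021,-0.208],"dr":[0,0,0]},{"hand":0.5,"travel":[-0.0035,-0.021,-0.208],"dr":[0,0,0]},{"hand":0.5,"travel":[-0.0035,-0.021,-0.208],"dr":[0,0,0]}]' 15 >/dev/null
python3 go.py .4608 -.2935 .035 20
python3 -m jog '[{"hand":0,"travel":[0,0,0],"dr":[0,0,0]},{"hand":0,"travel":[0,0,0],"dr":[0,0,0]},{"hand":0,"travel":[0,0,0],"dr":[0,0,0]},{"hand":0,"travel":[0,0,0],"dr":[0,0,0]},{"hand":0,"travel":[0,0,0],"dr":[0,0,0]},{"hand":0,"travel":[0,0,0],"dr":[0,0,0]},{"hand":0.5,"travel":[0,0,0],"dr":[0,0,0]},{"hand":0.5,"travel":[0,0,0],"dr":[0,0,0]},{"hand":0.5,"travel":[0,0,0],"dr":[0,0,0]},{"hand":0.5,"travel":[0,0,0],"dr":[0,0,0]}]' 15 >/dev/null
python3 -m jog '[{"hand":0.5,"travel":[0,0,0],"dr":[0,0,-1]},{"hand":0.5,"travel":[0,0,0],"dr":[0,0,-1]},{"hand":0.5,"travel":[0,0,0],"dr":[0,0,-1]},{"hand":0.5,"travel":[0,0,0],"dr":[0,0,-1]}]' >/dev/null
python3 -m jog '[{"hand":0.5,"travel":[0,0,0],"dr":[0,0,-1]},{"hand":0.5,"travel":[0,0,0],"dr":[0,0,-1]},{"hand":0.5,"travel":[0,0,0],"dr":[0,0,-1]},{"hand":0.5,"travel":[0,0,0],"dr":[0,0,-1]}]' >/dev/null
python3 -m jog '[{"hand":0.5,"travel":[0,0,0],"dr":[0,0,-1]},{"hand":0.5,"travel":[0,0,0],"dr":[0,0,-1]},{"hand":0.5,"travel":[0,0,0],"dr":[0,0,-1]},{"hand":0.5,"travel":[0,0,0],"dr":[0,0,-1]},{"hand":0,"travel":[0,0,0],"dr":[0,0,-1]},{"hand":0,"travel":[0,0,0],"dr":[0,0,-1]},{"hand":0,"travel":[0,0,0],"dr":[0,0,-1]},{"hand":0,"travel":[0,0,0],"dr":[0,0,-1]},{"hand":0,"travel":[0,0,0],"dr":[0,0,-1]},{"hand":0,"travel":[0,0,0],"dr":[0,0,-1]}]' 30
python3 go.py .5435 .0417 .2 -48
```

```text
t 51.2 pos [ 0.4608 -0.2951  0.0353] a 20.1 open 0.0439 F 0.0 | travel [ 0.      0.002  -0.0004] dr -0.004
clock: 54.0
position: [0.4599, -0.2942, 0.0348]
tool_rot: [0.985, 0.175, -0.0, -0.001]
contact_force: [-1.3, 1.8, 1.0]
opening: 0.022
grasp_force: 30.0
t 54.0 pos [ 0.4599 -0.2942  0.0348] a -69.9 open 0.022 F 30.0 | travel [0.1045 0.4198 0.2065] dr 0.729
```

```bash
python3 -m jog '[{"hand":0,"travel":[0,0,0.06],"dr":[0,0,0]},{"hand":0,"travel":[0,0,0.12],"dr":[0,0,0]},{"hand":0,"travel":[0,0,0.18],"dr":[0,0,0]},{"hand":0,"travel":[0,0,0.205],"dr":[0,0,0]},{"hand":0,"travel":[0.104,0.421,0.205],"dr":[0,0,0.729]},{"hand":0,"travel":[0.104,0.421,0.205],"dr":[0,0,0.729]},{"hand":0,"travel":[0.104,0.421,0.205],"dr":[0,0,0.729]},{"hand":0,"travel":[0.104,0.421,0.205],"dr":[0,0,0.729]},{"hand":0,"travel":[0.104,0.421,0.205],"dr":[0,0,0.729]},{"hand":0,"travel":[0.104,0.421,0.205],"dr":[0,0,0.729]},{"hand":0,"travel":[0.104,0.421,0.205],"dr":[0,0,0.729]},{"hand":0,"travel":[0.104,0.421,0.205],"dr":[0,0,0.729]}]' 40 >/dev/null
python3 -m jog '[{"hand":0,"travel":[0,0,0],"dr":[0,0,0]},{"hand":0,"travel":[0,0,0],"dr":[0,0,0]},{"hand":0,"travel":[0,0,-0.05],"dr":[0,0,0]},{"hand":0,"travel":[0,0,-0.09],"dr":[0,0,0]},{"hand":0,"travel":[0,0,-0.11],"dr":[0,0,0]},{"hand":0,"travel":[0,0,-0.11],"dr":[0,0,0]},{"hand":0,"travel":[0,0,-0.11],"dr":[0,0,0]},{"hand":0,"travel":[0,0,-0.11],"dr":[0,0,0]},{"hand":0,"travel":[0,0,-0.11],"dr":[0,0,0]}]' 40 >/dev/null
python3 go.py .5435 .0417 .076 -48
```

```text
t 56.1 pos [0.5449 0.0415 0.1124] a -48.0 open 0.0219 F 40.0 | travel [-0.0017  0.0002 -0.0455] dr 0.001
```

```bash
python3 -m jog '[{"hand":0,"travel":[-0.0008,0,0],"dr":[0,0,0]},{"hand":0,"travel":[-0.0008,0,0],"dr":[0,0,0]},{"hand":0,"travel":[-0.0008,0,-0.015],"dr":[0,0,0]},{"hand":0,"travel":[-0.0008,0,-0.028],"dr":[0,0,0]},{"hand":0,"travel":[-0.0008,0,-0.04],"dr":[0,0,0]},{"hand":0,"travel":[-0.0008,0,-0.044],"dr":[0,0,0]},{"hand":0,"travel":[-0.0008,0,-0.044],"dr":[0,0,0]},{"hand":0,"travel":[-0.0008,0,-0.044],"dr":[0,0,0]},{"hand":0,"travel":[-0.0008,0,-0.044],"dr":[0,0,0]}]' 40 |grep contact
python3 go.py .5435 .0417 .0735 -48
python3 -m jog '[{"hand":0,"travel":[0,0,-0.0015],"dr":[0,0,0]},{"hand":0,"travel":[0,0,-0.003],"dr":[0,0,0]},{"hand":0,"travel":[0,0,-0.003],"dr":[0,0,0]},{"hand":0,"travel":[0,0,-0.003],"dr":[0,0,0]}]' 40 |grep contact
python3 go.py .5435 .0417 .0735 -48
```

```text
contact_force: [0.4, 0.1, -6.1]
t 57.0 pos [0.5432 0.0419 0.0757] a -48.0 open 0.0219 F 40.0 | travel [ 0.0003 -0.0002 -0.0028] dr 0.0
contact_force: [-2.4, -0.1, 5.6]
t 57.4 pos [0.5434 0.0419 0.0745] a -48.0 open 0.0217 F 40.0 | travel [ 0.0001 -0.0003 -0.0012] dr 0.0
```

```bash
python3 -m jog '[{"hand":0.45,"travel":[0,0,0],"dr":[0,0,0]},{"hand":0.45,"travel":[0,0,0],"dr":[0,0,0]},{"hand":0.45,"travel":[0,0,0.002],"dr":[0,0,0]},{"hand":0.45,"travel":[0,0,0.05],"dr":[0,0,0]},{"hand":0.45,"travel":[0,0,0.1],"dr":[0,0,0]},{"hand":0.5,"travel":[0,0,0.16],"dr":[0,0,0]},{"hand":0.5,"travel":[-0.044,-0.055,0.3],"dr":[0,0,0]},{"hand":0.5,"travel":[-0.044,-0.055,0.3],"dr":[0,0,0]},{"hand":0.5,"travel":[-0.044,-0.055,0.3],"dr":[0,0,0]},{"hand":0.5,"travel":[-0.044,-0.055,0.3],"dr":[0,0,0]},{"hand":0.5,"travel":[-0.044,-0.055,0.3],"dr":[0,0,0]},{"hand":0.5,"travel":[-0.044,-0.055,0.3],"dr":[0,0,0]}]' 15
python3 -m jog '[{"hand":0.5,"travel":[0,0,0],"dr":[0,0,0]},{"hand":0.5,"travel":[0,0,0],"dr":[0,0,0]},{"hand":0.5,"travel":[0,0,0],"dr":[0,0,0]}]' >/dev/null
python3 - <<'E'
from fit import *
np.set_printoptions(precision=4,suppress=True)
p=ctrl.camera('wrist'); F=[]
for d in ctrl.silhouettes(p,'stake1'):
    e=d['extent']; c=at(p,e[:2],.06)
    if d['score']<.3 or c[1]<-.02: continue
    r=fit(p,d['region'],.04)[0]; print(round(d['score'],2),np.array(r)); F.append(r[1:3])
F=np.array(F); print(np.linalg.norm(F[:,None]-F[None],axis=2))
print('tray',[ (round(d['score'],2),at(p,d['position'],.04)) for d in ctrl.landmark_of(p,'tray')[:1]],'handle',[(round(d['score'],2),at(p,d['position'],.105)) for d in ctrl.landmark_of(p,'handle')[:2]])
cv2.imwrite('pics/pack.png',cv2.resize(p['image'],None,fx=1.25,fy=1.25,interpolation=2))
E
```

```text
clock: 58.6
position: [0.5072, -0.0016, 0.3117]
tool_rot: [0.934, 0.358, -0.001, -0.001]
contact_force: [-0.1, 0.0, -0.8]
opening: 0.0438
grasp_force: 0.0
0.96 [  0.949    0.6222   0.1118 130.6146]
0.92 [  0.972    0.5611   0.0999 132.1964]
0.9 [  0.956    0.6038   0.0532 131.8869]
0.84 [ 0.957   0.6645  0.0672 12.2966]
0.79 [  0.967    0.5451   0.0419 130.2971]
[[0.     0.0622 0.0614 0.0614 0.1041]
 [0.0622 0.     0.0633 0.1084 0.0602]
 [0.0614 0.0633 0.     0.0623 0.0597]
 [0.0614 0.1084 0.0623 0.     0.122 ]
 [0.1041 0.0602 0.0597 0.122  0.    ]]
tray [(0.85, array([0.5975, 0.0801, 0.04  ]))] handle [(0.58, array([ 0.6232, -0.0421,  0.105 ]))]
```

View pics/pack.png

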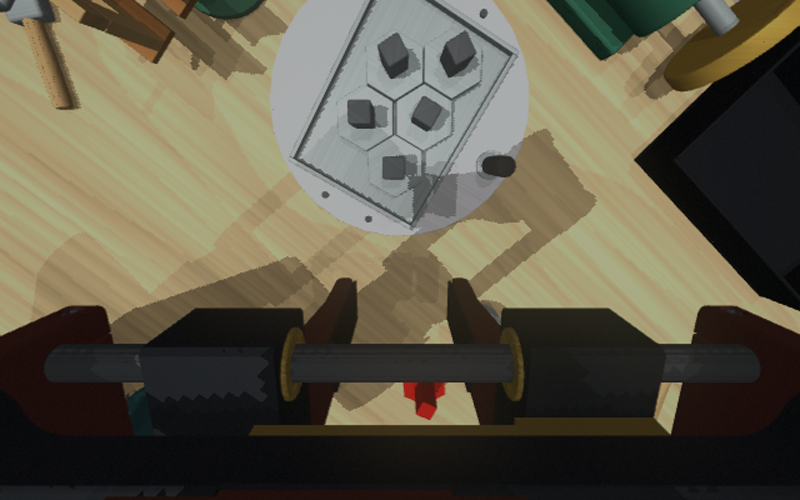

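The five stakes are packed in the tray: tangs at about (394,55), (458,53), (360,113), (430,113) and (394,167), flats parallel and neighbours 60–63 mm apart. The handle is at (497,165). Now I guide the handle round.

```bash
python3 -m jog '[{"hand":0.6,"travel":[0.146,-0.05,0],"dr":[0,0,1]},{"hand":0.6,"travel":[0.146,-0.05,0],"dr":[0,0,1]},{"hand":0.6,"travel":[0.146,-0.05,0],"dr":[0,0,1]},{"hand":0.6,"travel":[0.146,-0.05,0],"dr":[0,0,1]},{"hand":0.6,"travel":[0.146,-0.05,-0.1],"dr":[0,0,1]},{"hand":0.6,"travel":[0.146,-0.05,-0.19],"dr":[0,0,1]},{"hand":0.6,"travel":[0.146,-0.05,-0.19],"dr":[0,0,1]},{"hand":0.6,"travel":[0.146,-0.05,-0.19],"dr":[0,0,1]}]' 10 >/dev/null
python3 -m jog '[{"hand":0.6,"travel":[0,0,0],"dr":[0,0,1]},{"hand":0.6,"travel":[0,0,0],"dr":[0,0,1]},{"hand":0.6,"travel":[0,0,0],"dr":[0,0,1]},{"hand":0.6,"travel":[0,0,0],"dr":[0,0,1]},{"hand":0.6,"travel":[0,0,0],"dr":[0,0,1]},{"hand":0.6,"travel":[0,0,0],"dr":[0,0,1]},{"hand":0.6,"travel":[0,0,0],"dr":[0,0,1]}]' 10 >/dev/null
python3 go.py .6235 -.042 .074 12
```

```text
t 60.6 pos [ 0.6253 -0.0422  0.1626] a 11.9 open 0.0528 F 0.0 | travel [-0.0022  0.0002 -0.1107] dr 0.003
```

```bash
python3 -m jog '[{"hand":0.6,"travel":[-0.002,0,-0.04],"dr":[0,0,0]},{"hand":0.6,"travel":[-0.002,0,-0.08],"dr":[0,0,0]},{"hand":0.6,"travel":[-0.002,0,-0.11],"dr":[0,0,0]},{"hand":0.6,"travel":[-0.002,0,-0.11],"dr":[0,0,0]},{"hand":0.6,"travel":[-0.002,0,-0.11],"dr":[0,0,0]},{"hand":0,"travel":[-0.002,0,-0.11],"dr":[0,0,0]},{"hand":0,"travel":[-0.002,0,-0.11],"dr":[0,0,0]},{"hand":0,"travel":[-0.002,0,-0.11],"dr":[0,0,0]},{"hand":0,"travel":[-0.002,0,-0.11],"dr":[0,0,0]},{"hand":0,"travel":[-0.002,0,-0.11],"dr":[0,0,0]},{"hand":0,"travel":[-0.002,0,-0.11],"dr":[0,0,0]}]' 15
python3 - <<'E'
from h import *
p0=ctrl.get_state()['position'][:2]; T=np.array([.598,.0805])
v=p0-T; print(p0,np.linalg.norm(v),np.degrees(np.arctan2(v[1],v[0])))
f0=np.arctan2(v[1],v[0]); 
# three calls of 30 deg, incremental points every 3 deg
for k in range(3):
    b=T+.125*np.array([np.cos(f0-k*np.pi/6),np.sin(f0-k*np.pi/6)])
    print(k,[list(np.round((T+.125*np.array([np.cos(f0-k*np.pi/6-j*np.pi/60),np.sin(f0-k*np.pi/6-j*np.pi/60)])-b)/.8,4)) for j in range(1,12)])
E
```

```text
clock: 61.7
position: [0.6215, -0.0424, 0.074]
tool_rot: [0.629, 0.777, -0.001, -0.001]
contact_force: [-4.9, -1.9, 5.5]
opening: 0.0216
grasp_force: 15.0
[ 0.62146864 -0.04242308] 0.12514336326359748 -79.1910902144136
0 [[np.float64(-0.0081), np.float64(-0.0013)], [np.float64(-0.0162), np.float64(-0.0022)], [np.float64(-0.0244), np.float64(-0.0027)], [np.float64(-0.0326), np.float64(-0.0027)], [np.float64(-0.0407), np.float64(-0.0024)], [np.float64(-0.0489), np.float64(-0.0015)], [np.float64(-0.0569), np.float64(-0.0003)], [np.float64(-0.065), np.float64(0.0014)], [np.float64(-0.0729), np.float64(0.0034)], [np.float64(-0.0807), np.float64(0.0059)], [np.float64(-0.0883), np.float64(0.0088)]]
1 [[np.float64(-0.0077), np.float64(0.0029)], [np.float64(-0.0151), np.float64(0.0062)], [np.float64(-0.0225), np.float64(0.0099)], [np.float64(-0.0296), np.float64(0.0139)], [np.float64(-0.0364), np.float64(0.0183)], [np.float64(-0.0431), np.float64(0.0231)], [np.float64(-0.0495), np.float64(0.0282)], [np.float64(-0.0556), np.float64(0.0336)], [np.float64(-0.0614), np.float64(0.0394)], [np.float64(-0.0669), np.float64(0.0455)], [np.float64(-0.0721), np.float64(0.0518)]]
2 [[np.float64(-0.0052), np.float64(0.0063)], [np.float64(-0.01), np.float64(0.0129)], [np.float64(-0.0145), np.float64(0.0198)], [np.float64(-0.0186), np.float64(0.0268)], [np.float64(-0.0224), np.float64(0.0341)], [np.float64(-0.0258), np.float64(0.0415)], [np.float64(-0.0287), np.float64(0.0492)], [np.float64(-0.0313), np.float64(0.0569)], [np.float64(-0.0335), np.float64(0.0648)], [np.float64(-0.0352), np.float64(0.0728)], [np.float64(-0.0365), np.float64(0.0809)]]
```

```bash
python3 -m jog '[{"hand":0,"travel":[-0.004,-0.0007,0],"dr":[0,0,-0.05]},{"hand":0,"travel":[-0.012,-0.0018,0],"dr":[0,0,-0.15]},{"hand":0,"travel":[-0.02,-0.0024,0],"dr":[0,0,-0.25]},{"hand":0,"travel":[-0.0285,-0.0027,0],"dr":[0,0,-0.35]},{"hand":0,"travel":[-0.0366,-0.0026,0],"dr":[0,0,-0.45]},{"hand":0,"travel":[-0.0448,-0.002,0],"dr":[0,0,-0.55]},{"hand":0,"travel":[-0.053,-0.0009,0],"dr":[0,0,-0.65]},{"hand":0,"travel":[-0.061,0.0005,0],"dr":[0,0,-0.75]},{"hand":0,"travel":[-0.069,0.0024,0],"dr":[0,0,-0.85]},{"hand":0,"travel":[-0.0768,0.0046,0],"dr":[0,0,-0.95]},{"hand":0,"travel":[-0.0807,0.0059,0],"dr":[0,0,-1]},{"hand":0,"travel":[-0.0807,0.0059,0],"dr":[0,0,-1]}]' 15
python3 - <<'E'
from h import *
v=ctrl.get_state()['position'][:2]-np.array([.598,.0805]); print(np.linalg.norm(v),np.degrees(np.arctan2(v[1],v[0])))
E
```

```text
clock: 62.9
position: [0.5591, -0.0396, 0.0739]
tool_rot: [0.809, 0.587, -0.0, 0.002]
contact_force: [0.5, -8.3, -1.6]
opening: 0.0217
grasp_force: 15.0
0.12619797520745227 -107.95256670088439
```

```bash
python3 -m jog '[{"hand":0,"travel":[-0.004,0.0015,0],"dr":[0,0,-0.05]},{"hand":0,"travel":[-0.0114,0.0045,0],"dr":[0,0,-0.15]},{"hand":0,"travel":[-0.0188,0.008,0],"dr":[0,0,-0.25]},{"hand":0,"travel":[-0.026,0.0119,0],"dr":[0,0,-0.35]},{"hand":0,"travel":[-0.033,0.0161,0],"dr":[0,0,-0.45]},{"hand":0,"travel":[-0.0398,0.0207,0],"dr":[0,0,-0.55]},{"hand":0,"travel":[-0.0463,0.0256,0],"dr":[0,0,-0.65]},{"hand":0,"travel":[-0.0525,0.0309,0],"dr":[0,0,-0.75]},{"hand":0,"travel":[-0.0585,0.0365,0],"dr":[0,0,-0.85]},{"hand":0,"travel":[-0.0642,0.0424,0],"dr":[0,0,-0.95]},{"hand":0,"travel":[-0.0669,0.0455,0],"dr":[0,0,-1]},{"hand":0,"travel":[-0.0669,0.0455,0],"dr":[0,0,-1]}]' 15
python3 - <<'E'
from h import *
v=ctrl.get_state()['position'][:2]-np.array([.598,.0805]); print(np.linalg.norm(v),np.degrees(np.arctan2(v[1],v[0])))
E
```

```text
clock: 64.1
position: [0.5008, -0.0013, 0.0737]
tool_rot: [0.934, 0.358, -0.003, -0.001]
contact_force: [-10.4, -4.2, 12.4]
opening: 0.0215
grasp_force: 15.0
0.1270350907998867 -139.93468318082418
```

```bash
python3 -m jog '[{"hand":0,"travel":[-0.002,0.003,0],"dr":[0,0,-0.05]},{"hand":0,"travel":[-0.007,0.009,0],"dr":[0,0,-0.15]},{"hand":0,"travel":[-0.0115,0.0157,0],"dr":[0,0,-0.25]},{"hand":0,"travel":[-0.0157,0.0227,0],"dr":[0,0,-0.35]},{"hand":0,"travel":[-0.0195,0.03,0],"dr":[0,0,-0.45]},{"hand":0,"travel":[-0.0229,0.0373,0],"dr":[0,0,-0.55]},{"hand":0,"travel":[-0.0258,0.0448,0],"dr":[0,0,-0.65]},{"hand":0,"travel":[-0.0284,0.0525,0],"dr":[0,0,-0.75]},{"hand":0,"travel":[-0.03,0.059,0],"dr":[0,0,-0.82]},{"hand":0,"travel":[-0.031,0.064,0],"dr":[0,0,-0.88]},{"hand":0,"travel":[-0.0315,0.068,0],"dr":[0,0,-0.92]},{"hand":0,"travel":[-0.0315,0.068,0],"dr":[0,0,-0.92]}]' 15
python3 - <<'E'
from h import *
v=ctrl.get_state()['position'][:2]-np.array([.598,.0805]); print(np.linalg.norm(v),np.degrees(np.arctan2(v[1],v[0])))
E
```

```text
clock: 65.3
position: [0.4742, 0.0539, 0.0732]
tool_rot: [0.992, 0.125, -0.005, -0.001]
contact_force: [-12.6, 0.1, 12.8]
opening: 0.0222
grasp_force: 15.0
0.12665637500971672 -167.89040275415348
```

Basically at the detent. I release gently, go straight up, and look.

```bash
python3 -m jog '[{"hand":0.4,"travel":[0,0,0],"dr":[0,0,0]},{"hand":0.4,"travel":[0,0,0],"dr":[0,0,0]},{"hand":0.4,"travel":[0,0,0],"dr":[0,0,0]},{"hand":0.5,"travel":[0,0,0],"dr":[0,0,0]},{"hand":0.5,"travel":[0,0,0],"dr":[0,0,0]},{"hand":0.5,"travel":[0,0,0.05],"dr":[0,0,0]},{"hand":0.5,"travel":[0,0,0.1],"dr":[0,0,0]},{"hand":0.5,"travel":[0,0,0.16],"dr":[0,0,0]},{"hand":0.5,"travel":[0,0,0.22],"dr":[0,0,0]},{"hand":0.5,"travel":[0,0,0.28],"dr":[0,0,0]},{"hand":0.5,"travel":[0,0,0.3],"dr":[0,0,0]},{"hand":0.5,"travel":[0,0,0.3],"dr":[0,0,0]}]' 15
python3 -m jog '[{"hand":0.5,"travel":[0.02,-0.03,0],"dr":[0,0,0.5]},{"hand":0.5,"travel":[0.02,-0.03,0],"dr":[0,0,0.5]},{"hand":0.5,"travel":[0.02,-0.03,0],"dr":[0,0,0.5]},{"hand":0.5,"travel":[0.02,-0.03,0],"dr":[0,0,0.5]},{"hand":0.5,"travel":[0.02,-0.03,0],"dr":[0,0,0.5]}]' >/dev/null
python3 - <<'E'
from fit import *
np.set_printoptions(precision=4,suppress=True)
p=ctrl.camera('wrist'); F=[]
for d in ctrl.silhouettes(p,'stake1'):
    e=d['extent']; c=at(p,e[:2],.06)
    if d['score']<.3 or np.hypot(c[0]-.598,c[1]-.08)>.13: continue
    r=fit(p,d['region'],.04)[0]; print(round(d['score'],2),np.array(r)); F.append(r[1:3])
F=np.array(F); print(np.linalg.norm(F[:,None]-F[None],axis=2))
for d in ctrl.landmark_of(p,'handle')[:2]:
    h=at(p,d['position'],.105); print(d['score'],h,np.degrees(np.arctan2(h[1]-.0805,h[0]-.598)))
w=p['image']; im=[]
for n,q in (('top',(130,270,110,230)),('side',(190,330,90,195))):
    c=ctrl.camera(n)['image'][q[2]:q[3],q[0]:q[1]]; im.append(cv2.resize(c,(320,240)))
cv2.imwrite('pics/end.png',cv2.resize(np.vstack([w[:300],np.hstack(im)]),None,fx=1.1,fy=1.1))
E
```

```text
clock: 66.5
position: [0.4818, 0.0534, 0.3166]
tool_rot: [0.992, 0.125, 0.003, 0.0]
contact_force: [0.0, -0.1, -0.6]
opening: 0.0438
grasp_force: 0.0
0.91 [  0.972    0.5675   0.0719 163.5696]
0.79 [  0.974    0.6144   0.1146 162.6931]
0.7 [  0.942    0.5815   0.0126 161.648 ]
0.62 [  0.949    0.6262   0.0537 161.9939]
0.61 [  0.936    0.5564   0.1312 161.7893]
[[0.     0.0634 0.0609 0.0614 0.0604]
 [0.0634 0.     0.1071 0.062  0.0603]
 [0.0609 0.1071 0.     0.0607 0.1212]
 [0.0614 0.062  0.0607 0.     0.1043]
 [0.0604 0.0603 0.1212 0.1043 0.    ]]
0.78 [0.4729 0.0564 0.105 ] -169.11449702351078
```

View pics/end.png

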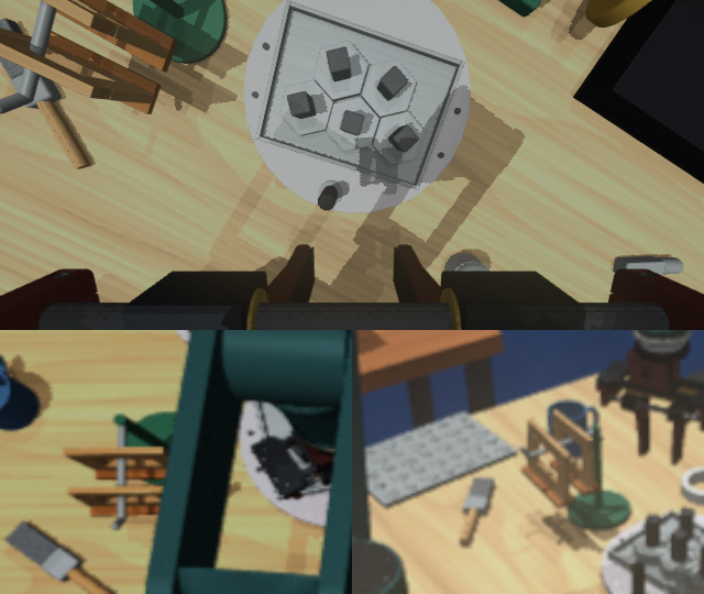

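The cluster is still packed with tangs at (340,62), (393,82), (301,104), (352,122) and (404,137). The handle is at the next detent at (328,195), and both dividers still hang.

```bash
python3 -c "
from workcell import ctrl; print(ctrl.close_job())"
```

```text
the job is handed in; nothing more can be done
None
```

The job is handed in, and the result of the judging was not shown: in the last pictures both dividers hang on the bar, all five steel stakes stand packed in the tray about 60–63 mm apart, and the turntable is in its next detent, within about a degree of a quarter turn.

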